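# Clear the walnut shells and plate a cheese tower

### The arm

A 6-joint arm with a two-finger parallel gripper is mounted at the origin on the work surface. World frame = base frame: x ahead of the robot, y to its left, z up, the work surface at z = 0. Lengths are in mm, angles in rad, forces in N, time in s.
With the tool pointing down it reaches from about 375 to 900 mm from the base axis. Payload 3.1 kg.
Tool frame: the origin (TCP) lies at the very end of the fingers, on their centre line; the grasp point (between the pads) lies 19 mm behind it (ctrl.grip_point_offset is the distance from the TCP to the grasp point, in mm); z points along the fingers, y is the line along which they close (so a half turn about z gives the same grasp; the last joint's range is limited). The gripper opens to 87 mm and grips with 3 to 60 N. Pads are 19 mm wide; open, the fingers measure 117 mm over their backs; the gripper's body (75 mm by 190 mm) begins 51 mm behind the grasp point.
Start: joints at [-1.512, 0.527, 1.433, -0, 1.181, -0.178], TCP at [147.253, -607.382, 222.548] pointing down, gripper open.
Joint ranges: [-3.08, 3.08], [-0.75, 2.2], [0.22, 2.44], [-1.43, 4.57], [0, 2.65], [-2.85, 2.85]. Speed limits (rad/s): [2.79, 2.79, 3.14, 3.14, 3.14, 3.14].

### API

Orientations are given as [roll, pitch, yaw] about the fixed x, y, z axes, in that order (R = Rz(yaw) Ry(pitch) Rx(roll)).
In Python, from bench import read_state, vision, ctrl gives the robot as it stands. The module is installed in compiled form; this text tells all that it offers.
- The arm moves only by the tool step_arm, never from a script. Its argument "rows" is text: rows parted by semicolons, each of 7 numbers parted by spaces: the shift along the tool's x, y, z each as a share of 0.03 m, from -1 to 1, then the turn, a rotation vector about the tool's x, y, z each as a share of 5 degrees, from -1 to 1, then the opening, from -1 (shut) to 1 (fully open). A call has 1 to 12 rows; each row shifts and turns the commanded pose from where the row before left it, along the tool's axes as they then stand; what a row does not reach is not made up. A row lasts 1/12 s, in which the tool goes at most 41.7 mm and 7.16 degrees, less where a joint would pass 70% of its speed; a pose out of reach is approached as far as the arm can. A call with a number of a shift or a turn outside -1 to 1 is refused whole. A call with a gripper value outside its range is refused whole. The fingers move at their own pace and stop on an object; "grip_force" is the grip in N (left out, the last holds). Time passes only in rows, so rows that do not move let the fingers close. It gives the time, the measured TCP pose, the force, the opening and the grip force at its end, in the units of the state.
- read_state(): the state, without advancing time (a new reading comes with each control period).
- vision.get_image(name): name is "scene" or "top"; returns a dict with "frame" (420x560x3 uint8, blue, green, red), "depth" (420x560 float32, mm along the optical axis (not along the pixel's ray), 0 where there is no reading), "camera_matrix" (3x3 intrinsics, pixels), "position" and "orientation" of the camera in the world. Camera axes: x right, y down, z forward; pixel columns grow to the right and rows downward; lengths in mm; the calibration is good to about 2 mm. A picture is of the moment at which its call begins.
- ctrl.job_done(): hands the job in; it is judged then, once.
The state is a dict: "t": time; "joints": joint angles; "qd": joint speeds; "joint_efforts": joint torques, N m; "eef_pos": TCP position; "eef_rot": TCP orientation; "wrist_force": force on the tool from outside, world axes, zero at the start; "torque": the same for the moment, N m; "gripper_width": finger opening in mm; "finger_force": force on a finger pad.
Only numpy, scipy, OpenCV 4.12 (cv2) and the standard library are available. Lean on these libraries where they do the work, as an engineer would, in place of code of your own. Each camera call takes 0.05 s, during which the arm holds its last target. There are 200 camera calls.

### The job

Clear the walnut shells off the blue plate into the green scrap caddy. Then build a neat stack in the middle of the plate: the dark rye round at the bottom, all the wax cheeses that are there on it in any order, and the pale seeded oat round on top, seeds up. Also put the wooden muddler that cracked the nuts back on its cradle, lying level in both notches, and leave the jars, can, mug and ramekin where they stand.

Things in the scene. Friction and masses are not known exactly. Their poses are not given: they have to be found in the camera images.
- plate: flat blue ceramic plate, 180 mm in diameter, 10 mm thick, flat on top, with a thin white ring of 80 mm diameter marking the middle; fixed; origin at the centre of its underside, on the counter (its top is 10 mm above)
- caddy: open green square scrap caddy, 130 x 130 mm outside, 65 mm high, walls and floor 5 mm; fixed; origin at the centre of its underside, x and y square to its walls
- cradle: wooden cradle: base board 150 mm (its x) by 70 mm (its y), 10 mm thick, with two upright saddles at x = -52 and +52 mm, each 16 mm thick along x, with a 90-degree V notch that opens upwards (about 50 mm wide at the mouth, its bottom 30 mm and its mouth about 56 mm above the counter); fixed; origin at the centre of its underside; the muddler lies along x
- cradle_seat (a point): the point midway between the two notches where the centre of the muddler belongs when seated (48 mm above the counter); axes as the cradle's
- muddler: dark wooden eight-sided stick, 180 mm long (its x), 26 mm across flats, a thin steel band near each end, 100 g; origin at its centre, 13 mm above the counter when lying; either end may go either way
- base: dark brown rye crispbread round, a flat disc 60 mm in diameter and 14 mm thick, 35 g, the bottom of the stack; origin at its centre (7 mm above what it lies on), z is its axis
- top: pale oat round, a flat disc 60 mm in diameter and 14 mm thick, 35 g, the top of the stack, small dark seeds on its upper face; origin at its centre (7 mm above what it lies on), z is its axis and points out of the seeded face
- cheese_red: red wax-coated mini cheese, a flat disc 54 mm in diameter and 18 mm thick, 40 g, with a cream dot on its upper face; origin at its centre (9 mm above what it lies on), z is the disc's axis. May be absent.
- cheese_yellow: yellow wax-coated mini cheese, a flat disc 54 mm in diameter and 18 mm thick, 40 g, with a cream dot on its upper face; origin at its centre (9 mm above what it lies on), z is the disc's axis. May be absent.
- cheese_black: black wax-coated mini cheese, a flat disc 54 mm in diameter and 18 mm thick, 40 g, with a cream dot on its upper face; origin at its centre (9 mm above what it lies on), z is the disc's axis. May be absent.
- shell1: brown chunky piece of walnut shell, a dome about 34 mm across and 25 mm high; origin in its middle (12 mm above what it stands on), z upwards through the dome as it first stands; 15 g. May be absent.
- shell2: brown chunky piece of walnut shell, a dome about 34 mm across and 25 mm high; origin in its middle (12 mm above what it stands on), z upwards through the dome as it first stands; 15 g. May be absent.
- shell3: brown chunky piece of walnut shell, a dome about 34 mm across and 25 mm high; origin in its middle (12 mm above what it stands on), z upwards through the dome as it first stands; 15 g. May be absent.
- shell4: brown chunky piece of walnut shell, a dome about 34 mm across and 25 mm high; origin in its middle (12 mm above what it stands on), z upwards through the dome as it first stands; 15 g. May be absent.
- spice_jar: small amber jar with red lid, 40 mm in diameter, 75 mm high, origin at the centre of its underside. Bystander: leave where it is.
- salt_jar: small white jar with steel lid, 40 mm in diameter, 75 mm high, origin at the centre of its underside. Bystander: leave where it is.
- jam_jar: dark red jam jar with brass lid, 64 mm in diameter, 90 mm high, origin at the centre of its underside. Bystander: leave where it is.
- mug: white mug, 80 mm in diameter, 90 mm high, handle at its +y, origin at the centre of its underside. Bystander: leave where it is.
- tomato_can: tin can with red label, 72 mm in diameter, 100 mm high, origin at the centre of its underside. Bystander: leave where it is.
- ramekin: terracotta ramekin, 84 mm in diameter, 40 mm high, origin at the centre of its underside. Bystander: leave where it is.

How it is judged (in metres and radians):
On the way, in this order (a step that is already met when the one before it is completed fails the run):
1. all the walnut shells are in the caddy (x of shell1 in the frame of caddy between -0.062 and 0.062 m and y of shell1 in the frame of caddy between -0.062 and 0.062 m and z of each of shell1, shell2, shell3, shell4 in the frame of caddy below 0.06 m and x of shell2 in the frame of caddy between -0.062 and 0.062 m and y of shell2 in the frame of caddy between -0.062 and 0.062 m and x of shell3 in the frame of caddy between -0.062 and 0.062 m and y of shell3 in the frame of caddy between -0.062 and 0.062 m and x of shell4 in the frame of caddy between -0.062 and 0.062 m and y of shell4 in the frame of caddy between -0.062 and 0.062 m), for 0.2 s.
2. the dark rye round lies flat in the middle of the plate, let go (horizontal distance between base and plate below 0.012 m and angle between the z axis of base and the z axis of plate, either way round below 0.12 rad and contact force between the fingers and base below 0.1 N and linear speed of base below 0.03 m/s and z of base in the frame of plate between 0.013 and 0.021 m), for 0.2 s.
3. all the cheeses are stacked flat and centred on the rye round, let go (all of step 2 and horizontal distance between each of cheese_red, cheese_yellow, cheese_black and plate below 0.012 m and angle between the z axis of each of cheese_red, cheese_yellow, cheese_black and the z axis of plate, either way round below 0.12 rad and contact force between the fingers and cheese_red below 0.1 N and linear speed of each of cheese_red, cheese_yellow, cheese_black below 0.03 m/s and z of cheese_red in the frame of plate between 0.029 and 0.075 m and contact force between the fingers and cheese_yellow below 0.1 N and z of cheese_yellow in the frame of plate between 0.029 and 0.075 m and contact force between the fingers and cheese_black below 0.1 N and z of cheese_black in the frame of plate between 0.029 and 0.075 m), for 0.2 s.
4. the seeded oat round lies on top of the stack, seeds up, let go (all of step 3 and horizontal distance between top and plate below 0.012 m and angle between the z axis of top and the z axis of plate, either way round below 0.12 rad and contact force between the fingers and top below 0.1 N and linear speed of top below 0.03 m/s and angle between top's own z axis and vertical below 0.12 rad and z of top in the frame of plate above 0.045 m and z of each of cheese_red, cheese_yellow, cheese_black in the frame of top below -0.012 m), for 0.2 s.
At the end, for the whole second after the job is handed in: Shells in the caddy; rye round, cheeses, oat round (seeds up) stacked on the plate, each flat (0.12 rad) and within 12 mm of the plate's centre line; muddler in both notches, within 0.08 rad of the cradle's line, 30 mm of the seat point, height within 6 mm; all let go and at rest (all of step 1 and all of step 4 and horizontal distance between muddler and cradle_seat below 0.03 m and z of muddler in the frame of cradle_seat between -0.006 and 0.006 m and angle between the x axis of muddler and the x axis of cradle, either way round below 0.08 rad and linear speed of muddler below 0.03 m/s); the robot touches nothing.
It fails at once if a jar, the can, the mug or the ramekin is knocked over or shifted by more than 40 mm (distance of any of spice_jar, salt_jar, jam_jar, mug, tomato_can, ramekin from where it was at the start of the episode above 0.04 m or angle between any of spice_jar, salt_jar, jam_jar, mug, tomato_can, ramekin's own z axis and vertical above 0.5 rad).
Of cheese_red, cheese_yellow, cheese_black only 2 to 3 are there at a start; the rules pass over those that are not, and their reading is None.
Of shell1, shell2, shell3, shell4 only 2 to 4 are there at a start; the rules pass over those that are not, and their reading is None.
At some moment in a run one of shell1, shell2, shell3, shell4, cheese_red, cheese_yellow, cheese_black, muddler may be knocked a few centimetres aside while the robot is not near it.
Once in a run the grip may slacken for a moment while it holds something.
It also fails if it takes over 210 s, if anything falls off the work surface, if the arm or the gripper's body presses on something with over 40 N, if the wrist force passes 120 N, or if a joint passes its speed limit or range.

## Working session

There is one attempt and no reset: what is moved stays moved. The work goes in short steps, Python scripts to look and compute and a tool call to move; the robot and the scene stay as the last step left them, time stands still between calls to the robot, and variables do not carry over. Pictures are saved under pics/ and viewed, at most 14 in all, crops included, and the job is handed in when it is done.

Besides the shell and the picture viewer there is one more tool, called after "Call:" by a JSON object that holds its "api" and its "payload", one argument or row to a line. step_arm: Moves the arm, as the interface text tells. Its arguments: {"type":"object","properties":{"rows":{"type":"string"},"grip_force":{"type":"number"}},"required":["rows"]}

```bash
ls; mkdir -p pics; python3 - <<'E'
from bench import read_state, vision, ctrl
import cv2,numpy as np
print(read_state())
for n in("scene","top"):
    d=vision.get_image(n); cv2.imwrite(f"pics/{n}0.png",d["frame"]); print(n,d["camera_matrix"],d["position"],d["orientation"])
    np.savez(f"{n}0.npz",**d)
E
```

```text
pics
{'t': 0.0, 'joints': array([-1.51149551e+00,  5.28471178e-01,  1.43387870e+00,  1.02057673e-05,
        1.18142134e+00, -1.78531115e-01]), 'qd': array([ 4.97876846e-05, -1.17399321e-03,  2.01380129e-03, -8.61819027e-04,
        8.69566291e-04, -1.43288208e-03]), 'joint_efforts': array([-5.44653776e-04, -4.40040064e+01, -1.76591760e+01,  6.31680270e-02,
        5.83060272e-02, -1.58285475e-04]), 'eef_pos': array([ 147.21632709, -606.665314  ,  221.5760796 ]), 'eef_rot': array([-3.13945039e+00, -3.96161318e-04,  2.37827627e-01]), 'wrist_force': array([ 0.26783434, -0.24006229,  0.13062749]), 'torque': array([-0.00505669, -0.03128073, -0.0543053 ]), 'finger_force': 0.0, 'gripper_width': 87.26101531617628}
scene [[395.34583094   0.         282.54415198]
 [  0.         395.34583094 208.63756276]
 [  0.           0.           1.        ]] [1123.3633765  -223.79283698  694.08099844] [-2.41425289 -0.01965883  1.20020444]
top [[536.24638771   0.         282.7036253 ]
 [  0.         536.24638771 205.06913683]
 [  0.           0.           1.        ]] [ 369.54892419   -2.2220473  1227.64419278] [-2.95952388e+00 -2.93280893e-03 -1.57586761e+00]
```

View pics/top0.png

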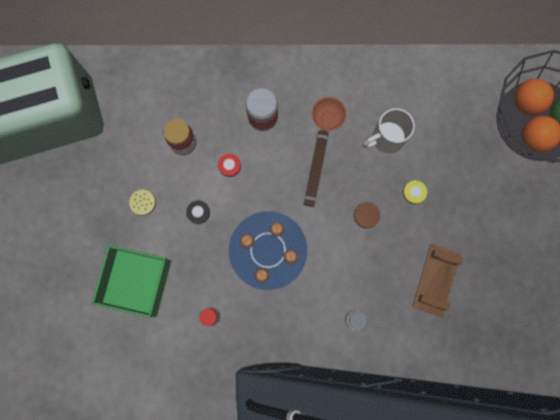

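View pics/scene0.png

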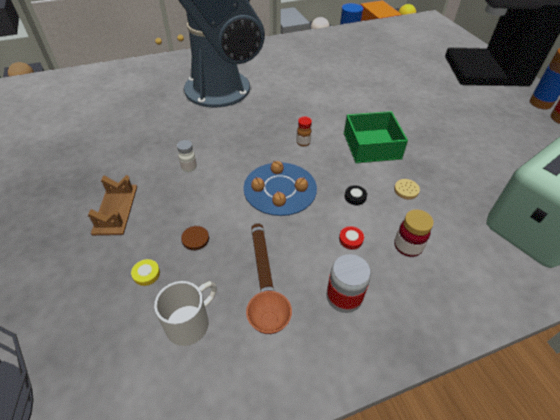

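Top view: four shells on the plate at (247,241), (277,229), (291,257) and (262,275). Cheeses are red (229,165), black (198,212) and yellow (415,192). Rye is at (367,215), oat at (142,202) with its seeds up, muddler around (316,168), caddy at (131,282) and cradle at (437,280). The scene view agrees with this.

```bash
cat > h.py <<'E'
import cv2,numpy as np
from scipy.spatial.transform import Rotation as R
from bench import read_state, vision, ctrl
def grab(n): return vision.get_image(n)
def ray(d,u,v,z):
    K=d["camera_matrix"]; r=R.from_euler("xyz",d["orientation"]).as_matrix()@np.linalg.inv(K)@np.array([u,v,1.])
    p=np.asarray(d["position"]); return p+r*(z-p[2])/r[2]
def pix(d,P):
    K=d["camera_matrix"]; c=K@(R.from_euler("xyz",d["orientation"]).as_matrix().T@(np.asarray(P,float)-d["position"])); return c[:2]/c[2]
def cloud(d):
    K=d["camera_matrix"]; v,u=np.mgrid[:420,:560]; Z=d["depth"]
    c=np.stack([(u-K[0,2])*Z/K[0,0],(v-K[1,2])*Z/K[1,1],Z],-1)
    return c@R.from_euler("xyz",d["orientation"]).as_matrix().T+d["position"]
HSV=dict(red=((0,170,120),(5,255,255),27,18),yellow=((24,150,120),(33,255,255),27,18),black=((0,0,0),(180,255,45),27,18),
 base=((3,100,40),(13,255,130),30,14),top=((18,50,120),(32,170,255),30,14),shell=((6,100,100),(16,230,230),15,12),
 green=((50,120,40),(75,255,255),60,65),blue=((100,90,40),(125,255,200),90,10))
def blobs(d,name,lo=40):
    a,b,_,_=HSV[name]; m=cv2.inRange(cv2.cvtColor(d["frame"],cv2.COLOR_BGR2HSV),a,b)
    cs,_=cv2.findContours(m,cv2.RETR_EXTERNAL,cv2.CHAIN_APPROX_NONE)
    return [c for c in cs if cv2.contourArea(c)>lo]
def contour_pts(d,c,z): return np.array([ray(d,u,v,z)[:2] for u,v in c[:,0]])
E
python3 - <<'E'
from h import *
d=dict(np.load("top0.npz")); P=cloud(d)
hsv=cv2.cvtColor(d["frame"],cv2.COLOR_BGR2HSV)
for n,u,v in [("shA",247,241),("shB",277,229),("shC",291,257),("shD",262,275),("red",222,165),("black",190,212),("yel",407,192),("base",367,215),("top",142,202),("mud",316,165),("ring",267,250),("cradle",435,280),("cad",131,282),("counter",330,260)]:
    print(n,hsv[v,u],P[v,u].round(0))
m=((P[...,2]>4)&(d["depth"]>0)).astype(np.uint8)
n,l,s,c=cv2.connectedComponentsWithStats(m)
for i in range(1,n):
    if s[i,4]>60:
        q=P[l==i]; z=np.percentile(q[:,2],80); cs=ray(d,*c[i],z)
        print(c[i].round(),s[i,2:],"z",z.round(),"cent",cs.round(),"ext",np.percentile(q,1,axis=0).round()[:2],np.percentile(q,99,axis=0).round()[:2])
E
```

```text
shA [ 13 113 172] [508.  73.  32.]
shB [ 13 108 160] [534.   6.  37.]
shC [ 13 110 160] [472. -25.  35.]
shD [ 12 111 158] [432.  40.  34.]
red [  0 149 180] [688. 134.  15.]
black [120   4  66] [577. 205.  17.]
yel [ 31 134 187] [ 622. -294.   15.]
base [ 10 115 111] [ 569. -200.   14.]
top [ 29  78 184] [601. 316.  17.]
mud [ 9 79 77] [684. -84.  26.]
ring [108 114 121] [490.  29.  13.]
cradle [ 12 112 112] [ 421. -349.    9.]
cad [ 67 127 151] [420. 336.   6.]
counter [120   2 122] [ 468. -115.   -4.]
[ 45. 103.] [ 104  121 9387] z 191.0 cent [774. 477. 191.] ext [696. 410.] [899. 609.]
[532. 114.] [  64  115 4484] z 87.0 cent [ 783. -564.   87.] ext [ 680. -666.] [ 925. -493.]
[262. 110.] [  33   43 1122] z 100.0 cent [791.  39. 100.] ext [773.   5.] [839.  74.]
[322. 141.] [  46  111 1785] z 29.0 cent [742. -99.  29.] ext [ 593. -151.] [842. -58.]
[391. 131.] [  52   46 1350] z 81.0 cent [ 747. -250.   81.] ext [ 718. -296.] [ 795. -194.]
[179. 137.] [ 33  38 878] z 91.0 cent [732. 220.  91.] ext [715. 198.] [773. 255.]
[229. 165.] [ 24  24 428] z 20.0 cent [687. 118.  20.] ext 
[... 199 characters left out ...]
97. 212.] [ 24  25 448] z 20.0 cent [576. 188.  20.] ext [552. 163.] [603. 214.]
[366. 215.] [ 26  26 535] z 15.0 cent [ 568. -199.   15.] ext [ 540. -228.] [ 597. -171.]
[267. 251.] [  79   79 4836] z 13.0 cent [488.  28.  13.] ext [407. -55.] [573. 112.]
[436. 281.] [  51   73 2138] z 32.0 cent [ 418. -346.   32.] ext [ 345. -398.] [ 495. -302.]
[131. 282.] [  79   72 3151] z 58.0 cent [418. 322.  58.] ext [348. 251.] [491. 398.]
[209. 317.] [ 22  22 336] z 76.0 cent [343. 149.  76.] ext [323. 134.] [361. 171.]
[355. 320.] [ 24  19 333] z 76.0 cent [ 335. -157.   76.] ext [ 317. -179.] [ 353. -142.]
[374. 397.] [  326    58 13532] z 670.0 cent [278. -94. 670.] ext [ 198. -251.] [279.  69.]
```

```bash
cat >> h.py <<'E'
def disc(d,x,y,z,r):
    "centre of the raised patch whose top face is near z, around x,y; from pixel mask, rays onto plane z"
    P=cloud(d); m=((abs(P[...,2]-z)<6)&(np.hypot(P[...,0]-x,P[...,1]-y)<r+25)&(d["depth"]>0)).astype(np.uint8)
    cs,_=cv2.findContours(m,cv2.RETR_EXTERNAL,cv2.CHAIN_APPROX_NONE); c=max(cs,key=cv2.contourArea)
    w=contour_pts(d,c,z).astype(np.float32); e=cv2.fitEllipse(w); return np.round([*e[0],*e[1]],1)
E
python3 - <<'E'
from h import *
D={n:dict(np.load(n+"0.npz")) for n in("top","scene")}
for n,d in D.items():
    print(n)
    for k,x,y,z,r in [("red",687,118,18,27),("yel",620,-310,18,27),("blk",576,188,18,27),("base",568,-199,14,30),("oat",600,317,14,30),("plate",488,28,10,90),
      ("A",508,70,29,14),("B",534,6,29,14),("C",472,-25,29,14),("D",432,40,29,14)]:
        print(k,disc(d,x,y,z,r))
    P=cloud(d);hsv=cv2.cvtColor(d["frame"],cv2.COLOR_BGR2HSV)
    m=(P[...,2]>18)&(P[...,2]<32)&(P[...,0]>560)&(P[...,0]<790)&(P[...,1]>-150)&(P[...,1]<-30)&(hsv[...,1]<115)
    m=cv2.morphologyEx(m.astype(np.uint8),cv2.MORPH_OPEN,np.ones((3,3)))
    print("mud",cv2.minAreaRect(P[m>0][:,:2].astype(np.float32)))
    for nm,(x,y),z0,z1 in(("cradle",(418,-346),5,15),("crad_up",(418,-346),40,60),("caddy",(418,322),50,72)):
        m=(P[...,2]>z0)&(P[...,2]<z1)&(abs(P[...,0]-x)<95)&(abs(P[...,1]-y)<95)
        print(nm,cv2.minAreaRect(P[m][:,:2].astype(np.float32)))
E
```

```text
top
red [688.2 118.1  51.5  52.6]
yel [ 621.5 -311.3   51.8   52.8]
blk [577.3 188.8  51.1  52.4]
base [ 568.8 -199.1   57.5   58.2]
oat [600.8 317.7  57.8  58.5]
plate [489.8  28.4 177.2 177.3]
A [509.5  75.   29.7  30.8]
B [535.8   7.3  29.5  29.9]
C [473.5 -22.8  29.5  30.7]
D [432.3  41.3  29.7  29.9]
mud ((678.9140625, -84.02672576904297), (26.089340209960938, 180.4102020263672), 78.16593933105469)
cradle ((418.5801086425781, -345.9898376464844), (188.09449768066406, 188.4198760986328), 0.36202511191368103)
crad_up ((420.8041687011719, -352.6705322265625), (61.920806884765625, 121.29215240478516), 71.07112121582031)
caddy ((419.6991271972656, 325.711181640625), (131.3379669189453, 130.05264282226562), 77.3606948852539)
scene
red [692.2 117.6  52.1  55.6]
yel [ 626.1 -311.2   51.8   55.7]
blk [581.4 187.8  51.5  56.4]
base [ 573.1 -199.    58.2   60.7]
oat [604.7 317.   58.7  62.1]
plate [495.5  27.8 174.4 180. ]
A [515.3  73.7  29.4  33.5]
B [541.7   6.7  29.5  32.4]
C [479.2 -23.8  30.9  34.3]
D [436.9  40.5  28.5  34.2]
mud ((679.9385986328125, -82.61944580078125), (25.883817672729492, 162.25889587402344), 77.7375259399414)
cradle ((422.2792663574219, -351.1891174316406), (70.8561019897461, 153.5174560546875), 70.80875396728516)
crad_up ((422.44647216796875, -351.37042236328125), (60.754302978515625, 122.36056518554688), 71.22103118896484)
caddy ((421.3509521484375, 326.0011901855469), (130.98789978027344, 135.2788848876953), 76.6605453491211)
```

Call:
{"api": "step_arm", "payload": {
  "rows": "0 0 0 0 0 -1 0.3; 0 0 0 0 0 -1 0.3; 0 0 0 0 0 -1 0.3; 0 0 0 0 0 -1 0.3; 0 0 0 0 0 -1 0.3; 0 0 0 0 0 -1 0.3; 0 0 0 0 0 -1 0.3; 0 0 0 0 0 -1 0.3; 0 0 0 0 0 -1 0.3; 0 0 0 0 0 -1 0.3; 0 0 0 0 0 -1 0.3; 0 0 0 0 0 -1 0.3",
  "grip_force": 15
}}

```text
t: 1.1
eef_pos: [147.2, -606.9, 221.9]
eef_rot: [-3.141, -0.001, 1.289]
wrist_force: [0.8, -0.3, -0.5]
gripper_width: 56.5
finger_force: 0.0
```

Call:
{"api": "step_arm", "payload": {
  "rows": "0 0 0 0 0 -1 0.3; 0 0 0 0 0 -1 0.3; 0 0 0 0 0 -1 0.3; 0 0 0 0 0 -0.27 0.3; 0.973 0.547 0 0 0 0 0.3; 0.973 0.547 0 0 0 0 0.3; 0.973 0.547 0 0 0 0 0.3; 0.973 0.547 0 0 0 0 0.3; 0.973 0.547 0 0 0 0 0.3; 0.973 0.547 0 0 0 0 0.3; 0.973 0.547 0 0 0 0 0.3; 0.973 0.547 0 0 0 0 0.3"
}}

```text
t: 2.1
eef_pos: [279.1, -372.3, 222.5]
eef_rot: [3.142, -0.0, 1.568]
wrist_force: [0.9, 0.4, -0.1]
gripper_width: 56.9
finger_force: 0.0
```

Call:
{"api": "step_arm", "payload": {
  "rows": "0.973 0.547 0 0 0 0 0.3; 0.973 0.547 0 0 0 0 0.3; 0.973 0.547 0 0 0 0 0.3; 0.973 0.547 0 0 0 0 0.3; 0.973 0.547 0 0 0 0 0.3; 0.973 0.547 0 0 0 0 0.3; 0.973 0.547 0 0 0 0 0.3; 0.973 0.547 0 0 0 0 0.3; 0.973 0.547 0 0 0 0 0.3; 0.973 0.547 0 0 0 0 0.3; 0.973 0.547 0 0 0 0 0.3; 0.973 0.547 0 0 0 0 0.3"
}}

```text
t: 3.1
eef_pos: [476.2, -22.0, 222.5]
eef_rot: [-3.141, -0.0, 1.569]
wrist_force: [0.3, -0.7, -0.2]
gripper_width: 56.6
finger_force: 0.0
```

Call:
{"api": "step_arm", "payload": {
  "rows": "0 0 1 0 0 0 0.3; 0 0 1 0 0 0 0.3; 0 0 1 0 0 0 0.3; 0 0 0 0 0 0 0.3; 0 0 0 0 0 0 0.3"
}}

```text
t: 3.52
eef_pos: [474.5, -23.3, 131.5]
eef_rot: [-3.137, -0.001, 1.57]
wrist_force: [0.4, 0.5, 0.7]
gripper_width: 56.4
finger_force: 0.0
```

Call:
{"api": "step_arm", "payload": {
  "rows": "0 0 1 0 0 0 0.3; 0 0 1 0 0 0 0.3; 0 0 1 0 0 0 0.3; 0 0 0.9 0 0 0 0.3; 0 0 0 0 0 0 0.3; 0 0 0 0 0 0 -1; 0 0 0 0 0 0 -1; 0 0 0 0 0 0 -1; 0 0 0 0 0 0 -1",
  "grip_force": 20
}}

```text
t: 4.27
eef_pos: [477.1, -24.1, 17.6]
eef_rot: [3.138, 0.001, 1.57]
wrist_force: [-0.6, 0.7, 0.8]
gripper_width: 37.5
finger_force: 0.0
```

Call:
{"api": "step_arm", "payload": {
  "rows": "0 0 -0.5 0 0 0 -1; 0 0 -1 0 0 0 -1; 0 0 -1 0 0 0 -1; 0 0 -1 0 0 0 -1"
}}

```text
t: 4.6
eef_pos: [475.6, -23.7, 122.8]
eef_rot: [3.141, 0.0, 1.57]
wrist_force: [0.4, 0.4, 0.5]
gripper_width: 11.5
finger_force: 0.0
```

```bash
cat >> h.py <<'E'
def shells(d,x=490,y=28,r=88,z=(22,48),plane=22):
    P=cloud(d); m=((P[...,2]>z[0])&(P[...,2]<z[1])&(np.hypot(P[...,0]-x,P[...,1]-y)<r)).astype(np.uint8)
    n,l,s,c=cv2.connectedComponentsWithStats(m)
    return [(ray(d,*c[i],plane).round(),s[i,4],P[l==i][:,2].max().round()) for i in range(1,n) if s[i,4]>25]
E
python3 - <<'E'
from h import *
for n in("top","scene"):
    d=grab(n); print(shells(d)); cv2.imwrite(f"pics/{n}1.png",d["frame"])
E
```

```text
[(array([513.,  81.,  22.]), np.int32(90), np.float64(39.0))]
[(array([430.,  44.,  22.]), np.int32(107), np.float64(38.0)), (array([473., -21.,  22.]), np.int32(118), np.float64(37.0)), (array([508.,  77.,  22.]), np.int32(119), np.float64(38.0)), (array([535.,   9.,  22.]), np.int32(129), np.float64(38.0))]
```

View pics/scene1.png

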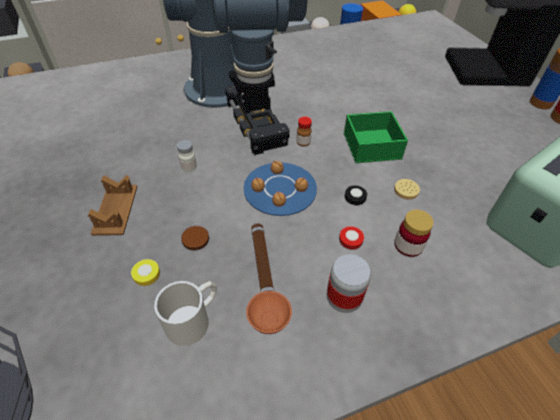

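The scene view shows all four shells untouched on the plate, around (258-302,167-199). The fingers had not finished closing, so I'll repeat the grasp with more closing time.

Call:
{"api": "step_arm", "payload": {
  "rows": "0 0 0 0 0 0 0.2; 0 0 0 0 0 0 0.2; 0 0 0 0 0 0 0.2; 0 0 0 0 0 0 0.2; 0 0 0 0 0 0 0.2; 0 0 0.9 0 0 0 0.2; 0 0 0.9 0 0 0 0.2; 0 0 0.9 0 0 0 0.2; 0 0 0.9 0 0 0 0.2"
}}

```text
t: 5.45
eef_pos: [475.6, -23.7, 11.0]
eef_rot: [-3.141, -0.0, 1.57]
wrist_force: [-0.6, -0.2, -0.6]
gripper_width: 50.4
finger_force: 0.0
```

Call:
{"api": "step_arm", "payload": {
  "rows": "0 0 0 0 0 0 -1; 0 0 0 0 0 0 -1; 0 0 0 0 0 0 -1; 0 0 0 0 0 0 -1; 0 0 0 0 0 0 -1; 0 0 0 0 0 0 -1; 0 0 0 0 0 0 -1; 0 0 0 0 0 0 -1"
}}

```text
t: 6.12
eef_pos: [475.7, -23.7, 12.6]
eef_rot: [3.142, -0.0, 1.57]
wrist_force: [-0.7, 0.3, -0.6]
gripper_width: 32.1
finger_force: 20.0
```

Call:
{"api": "step_arm", "payload": {
  "rows": "0 0 -0.9 0 0 0 -1; 0 0 -0.9 0 0 0 -1; 0 0 -0.9 0 0 0 -1; 0 0 -0.9 0 0 0 -1; 0.95 -0.12 0 0 0 0 -1; 0.95 -0.12 0 0 0 0 -1; 0.95 -0.12 0 0 0 0 -1; 0.95 -0.12 0 0 0 0 -1; 0.95 -0.12 0 0 0 0 -1; 0.95 -0.12 0 0 0 0 -1"
}}

```text
t: 6.95
eef_pos: [453.7, 148.5, 120.7]
eef_rot: [3.142, 0.0, 1.57]
wrist_force: [0.8, 0.4, -0.5]
gripper_width: 32.0
finger_force: 20.0
```

Call:
{"api": "step_arm", "payload": {
  "rows": "0.95 -0.12 0 0 0 0 -1; 0.95 -0.12 0 0 0 0 -1; 0.6 -0.2 0 0 0 0 -1; 0 0 0.9 0 0 0 -1; 0 0 0.9 0 0 0 -1; 0 0 0.5 0 0 0 -1; 0 0 0 0 0 0 0.2; 0 0 0 0 0 0 0.2; 0 0 0 0 0 0 0.2; 0 0 0 0 0 0 0.2; 0 0 0 0 0 0 0.2"
}}

```text
t: 7.87
eef_pos: [441.9, 222.4, 52.7]
eef_rot: [3.139, -0.001, 1.57]
wrist_force: [-0.1, -0.1, -0.7]
gripper_width: 50.5
finger_force: 0.0
```

I miscounted the travel rows and released the shell short of the caddy. I'll raise the arm and find it.

Call:
{"api": "step_arm", "payload": {
  "rows": "0 0 -0.9 0 0 0 0.2; 0 0 -0.9 0 0 0 0.2; 0 0 -0.5 0 0 0 0.2; -1 0 0 0 0 0 0.2; -1 0 0 0 0 0 0.2; -1 0 0 0 0 0 0.2; -1 0 0 0 0 0 0.2; -1 0 0 0 0 0 0.2"
}}

```text
t: 8.53
eef_pos: [441.2, 71.0, 121.6]
eef_rot: [3.139, 0.0, 1.571]
wrist_force: [0.7, 0.1, 0.2]
gripper_width: 52.4
finger_force: 0.0
```

```bash
python3 - <<'E'
from h import *
for n in("top","scene"):
    d=grab(n); P=cloud(d)
    hsv=cv2.cvtColor(d["frame"],cv2.COLOR_BGR2HSV)
    m=((P[...,2]>6)&(P[...,2]<50)&(hsv[...,0]<18)&(hsv[...,1]>85)).astype(np.uint8)
    k,l,s,c=cv2.connectedComponentsWithStats(m)
    for i in range(1,k):
        if s[i,4]>25: 
            q=P[l==i]; print(n,c[i].round(),s[i,4],q.mean(0).round(),q[:,2].max().round())
    cv2.imwrite(f"pics/{n}2.png",d["frame"])
E
```

```text
top [329. 113.] 811 [ 812. -116.   23.] 45.0
top [520. 108.] 41 [ 814. -560.   45.] 50.0
top [524. 138.] 28 [ 740. -561.   46.] 50.0
top [320. 143.] 30 [737. -95.  25.] 29.0
top [229. 165.] 282 [689. 118.  18.] 25.0
top [367. 215.] 471 [ 570. -200.   14.] 20.0
top [277. 229.] 117 [536.   7.  32.] 39.0
top [436. 280.] 1774 [ 420. -351.   16.] 50.0
scene [540. 103.] 150 [436. 908.  17.] 30.0
scene [556. 114.] 104 [501. 899.  23.] 50.0
scene [305. 134.] 43 [360. 151.  43.] 49.0
scene [342. 156.] 110 [449. 218.  19.] 27.0
scene [277. 167.] 121 [441.  39.  29.] 38.0
scene [113. 207.] 1655 [ 431. -351.   20.] 50.0
scene [301. 184.] 128 [518.  72.  29.] 38.0
scene [279. 199.] 137 [545.   6.  29.] 37.0
scene [195. 237.] 497 [ 575. -199.   14.] 17.0
scene [351. 237.] 326 [694. 116.  17.] 21.0
scene [262. 259.] 646 [684. -85.  24.] 29.0
scene [343. 301.] 241 [834.  23.  35.] 50.0
scene [269. 311.] 1346 [ 798. -111.   24.] 44.0
```

View pics/top2.png

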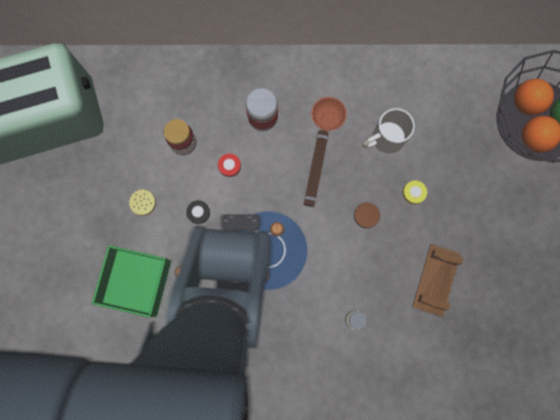

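The top view shows the dropped shell at about (180,271), just beside the caddy; the scene view puts it at (342,156), upright. In world coordinates that is about (442,219).

Call:
{"api": "step_arm", "payload": {
  "rows": "0.98 0 0 0 0 0 0.2; 0.98 0 0 0 0 0 0.2; 0.98 0 0 0 0 0 0.2; 0.98 0 0 0 0 0 0.2; 0.98 0 0 0 0 0 0.2; 0 0 0.97 0 0 0 0.2; 0 0 0.97 0 0 0 0.2; 0 0 0.97 0 0 0 0.2; 0 0 0.97 0 0 0 0.2; 0 0 0 0 0 0 0.2"
}}

```text
t: 9.47
eef_pos: [441.0, 220.2, 1.8]
eef_rot: [-3.141, -0.0, 1.571]
wrist_force: [0.6, 0.3, -0.6]
gripper_width: 52.0
finger_force: 0.0
```

Call:
{"api": "step_arm", "payload": {
  "rows": "0 0 0 0 0 0 -1; 0 0 0 0 0 0 -1; 0 0 0 0 0 0 -1; 0 0 0 0 0 0 -1; 0 0 0 0 0 0 -1; 0 0 0 0 0 0 -1; 0 0 0 0 0 0 -1; 0 0 0 0 0 0 -1"
}}

```text
t: 10.13
eef_pos: [441.3, 219.5, 4.8]
eef_rot: [3.14, -0.001, 1.57]
wrist_force: [-1.3, 2.0, 6.0]
gripper_width: 31.9
finger_force: 20.0
```

Call:
{"api": "step_arm", "payload": {
  "rows": "0 0 -1 0 0 0 -1; 0 0 -1 0 0 0 -1; 0 0 -1 0 0 0 -1; 0 0 -1 0 0 0 -1; 0 0 0 0 0 0 -1"
}}

```text
t: 10.55
eef_pos: [444.3, 220.1, 128.9]
eef_rot: [3.132, -0.002, 1.571]
wrist_force: [-0.3, 0.1, -0.2]
gripper_width: 32.1
finger_force: 20.0
```

Call:
{"api": "step_arm", "payload": {
  "rows": "0.89 -0.13 0 0 0 0 -1; 0.89 -0.13 0 0 0 0 -1; 0.89 -0.13 0 0 0 0 -1; 0 0 0.9 0 0 0 -1; 0 0 0.9 0 0 0 -1; 0 0 0.6 0 0 0 -1; 0 0 0 0 0 0 -1"
}}

```text
t: 11.13
eef_pos: [426.4, 298.2, 48.5]
eef_rot: [-3.134, 0.003, 1.571]
wrist_force: [-0.4, -0.7, -0.4]
gripper_width: 31.8
finger_force: 20.0
```

Call:
{"api": "step_arm", "payload": {
  "rows": "0 0 0 0 0 0 0.2; 0 0 0 0 0 0 0.2; 0 0 0 0 0 0 0.2; 0 0 0 0 0 0 0.2; 0 0 -0.9 0 0 0 0.2; 0 0 -0.9 0 0 0 0.2; 0 0 -0.6 0 0 0 0.2"
}}

```text
t: 11.72
eef_pos: [430.3, 299.7, 126.8]
eef_rot: [3.138, -0.001, 1.57]
wrist_force: [0.7, 0.6, -0.0]
gripper_width: 52.1
finger_force: 0.0
```

Call:
{"api": "step_arm", "payload": {
  "rows": "-0.94 0.34 0 0 0 0 0.2; -0.94 0.34 0 0 0 0 0.2; -0.94 0.34 0 0 0 0 0.2; -0.94 0.34 0 0 0 0 0.2; -0.94 0.34 0 0 0 0 0.2; -0.94 0.34 0 0 0 0 0.2; -0.94 0.34 0 0 0 0 0.2; -0.94 0.34 0 0 0 0 0.2; 0 0 0 0 0 0 0.2; 0 0 0 0 0 0 0.2"
}}

```text
t: 12.55
eef_pos: [511.9, 72.2, 125.1]
eef_rot: [3.139, 0.0, 1.567]
wrist_force: [0.0, 0.1, 0.5]
gripper_width: 52.8
finger_force: 0.0
```

Call:
{"api": "step_arm", "payload": {
  "rows": "0 0 0.93 0 0 0 0.2; 0.05 0 0.93 0 0 0 0.2; 0 0 0.93 0 0 0 0.2; 0 0 0.93 0 0 0 0.2; 0 0 0 0 0 0 -1; 0 0 0 0 0 0 -1; 0 0 0 0 0 0 -1; 0 0 0 0 0 0 -1; 0 0 0 0 0 0 -1; 0 0 0 0 0 0 -1; 0 0 0 0 0 0 -1; 0 0 0 0 0 0 -1"
}}

```text
t: 13.55
eef_pos: [510.9, 75.5, 13.0]
eef_rot: [3.141, -0.0, 1.57]
wrist_force: [-0.1, 1.5, 4.3]
gripper_width: 32.0
finger_force: 20.0
```

Call:
{"api": "step_arm", "payload": {
  "rows": "0 0 -0.95 0 0 0 -1; 0 0 -0.95 0 0 0 -1; 0 0 -0.95 0 0 0 -1; 0 0 -0.95 0 0 0 -1; 0 0 0 0 0 0 -1"
}}

```text
t: 13.97
eef_pos: [514.3, 75.0, 131.3]
eef_rot: [3.131, 0.001, 1.57]
wrist_force: [0.7, -0.1, 0.9]
gripper_width: 32.3
finger_force: 20.0
```

Call:
{"api": "step_arm", "payload": {
  "rows": "0.92 -0.34 0 0 0 0 -1; 0.92 -0.34 0 0 0 0 -1; 0.92 -0.34 0 0 0 0 -1; 0.92 -0.34 0 0 0 0 -1; 0.92 -0.34 0 0 0 0 -1; 0.92 -0.34 0 0 0 0 -1; 0.92 -0.34 0 0 0 0 -1; 0.92 -0.34 0 0 0 0 -1; 0.92 -0.34 0 0 0 0 -1; 0.92 -0.34 0 0 0 0 -1; 0 0 0 0 0 0 -1"
}}

```text
t: 14.88
eef_pos: [407.0, 355.1, 125.9]
eef_rot: [-3.141, -0.002, 1.575]
wrist_force: [0.4, 0.2, -0.4]
gripper_width: 31.9
finger_force: 20.0
```

Call:
{"api": "step_arm", "payload": {
  "rows": "0 0 0.9 0 0 0 -1; 0 0 0.9 0 0 0 -1; 0 0 0.6 0 0 0 -1; 0 0 0 0 0 0 0.2; 0 0 0 0 0 0 0.2; 0 0 0 0 0 0 0.2; 0 0 0 0 0 0 0.2; 0 0 -0.9 0 0 0 0.2; 0 0 -0.9 0 0 0 0.2; 0 0 -0.6 0 0 0 0.2; 0 0 0 0 0 0 0.2"
}}

```text
t: 15.8
eef_pos: [412.0, 353.0, 131.6]
eef_rot: [3.132, -0.005, 1.57]
wrist_force: [0.5, 0.5, 0.4]
gripper_width: 52.1
finger_force: 0.0
```

Call:
{"api": "step_arm", "payload": {
  "rows": "-0.943 0.075 0 0 0 0 0.2; -0.943 0.075 0 0 0 0 0.2; -0.943 0.075 0 0 0 0 0.2; -0.943 0.075 0 0 0 0 0.2; -0.943 0.075 0 0 0 0 0.2; -0.943 0.075 0 0 0 0 0.2; -0.943 0.075 0 0 0 0 0.2; -0.943 0.075 0 0 0 0 0.2; -0.943 0.075 0 0 0 0 0.2; -0.943 0.075 0 0 0 0 0.2; -0.943 0.075 0 0 0 0 0.2; 0 0 0 0 0 0 0.2"
}}

```text
t: 16.8
eef_pos: [435.3, 36.0, 127.0]
eef_rot: [3.138, 0.002, 1.566]
wrist_force: [0.7, 0.0, 0.2]
gripper_width: 52.5
finger_force: 0.0
```

```bash
python3 - <<'E'
from h import *
d=grab("scene"); print(shells(d,z=(20,48)))
print("caddy",shells(d,420,326,62,(14,60)))
print(read_state()["eef_pos"])
E
```

```text
[(array([432.,  43.,  22.]), np.int32(120), np.float64(38.0)), (array([536.,   8.,  22.]), np.int32(142), np.float64(39.0))]
caddy [(array([345., 352.,  22.]), np.int32(145), np.float64(60.0)), (array([417., 401.,  22.]), np.int32(42), np.float64(59.0)), (array([410., 346.,  22.]), np.int32(102), np.float64(32.0))]
[434.51398327  37.877924   126.9414458 ]
```

Call:
{"api": "step_arm", "payload": {
  "rows": "0.1 0 0.94 0 0 0 0.2; 0 0 0.94 0 0 0 0.2; 0 0 0.94 0 0 0 0.2; 0 0 0.94 0 0 0 0.2; 0 0 0 0 0 0 -1; 0 0 0 0 0 0 -1; 0 0 0 0 0 0 -1; 0 0 0 0 0 0 -1; 0 0 0 0 0 0 -1; 0 0 0 0 0 0 -1; 0 0 0 0 0 0 -1; 0 0 0 0 0 0 -1"
}}

```text
t: 17.85
eef_pos: [433.7, 43.1, 14.0]
eef_rot: [3.141, 0.0, 1.57]
wrist_force: [0.6, 0.5, -0.8]
gripper_width: 32.4
finger_force: 20.0
```

Call:
{"api": "step_arm", "payload": {
  "rows": "0 0 -0.95 0 0 0 -1; 0 0 -0.95 0 0 0 -1; 0 0 -0.95 0 0 0 -1; 0 0 -0.95 0 0 0 -1; 0 0 0 0 0 0 -1"
}}

```text
t: 18.27
eef_pos: [436.4, 42.8, 131.9]
eef_rot: [3.132, 0.001, 1.57]
wrist_force: [1.3, 0.2, 0.4]
gripper_width: 32.6
finger_force: 20.0
```

Call:
{"api": "step_arm", "payload": {
  "rows": "0.905 -0.01 0 0 0 0 -1; 0.905 -0.01 0 0 0 0 -1; 0.905 -0.01 0 0 0 0 -1; 0.905 -0.01 0 0 0 0 -1; 0.905 -0.01 0 0 0 0 -1; 0.905 -0.01 0 0 0 0 -1; 0.905 -0.01 0 0 0 0 -1; 0.905 -0.01 0 0 0 0 -1; 0.905 -0.01 0 0 0 0 -1; 0.905 -0.01 0 0 0 0 -1; 0.905 -0.01 0 0 0 0 -1; 0 0 0 0 0 0 -1"
}}

```text
t: 19.27
eef_pos: [430.7, 346.0, 127.3]
eef_rot: [3.14, -0.003, 1.574]
wrist_force: [1.6, 0.5, -0.8]
gripper_width: 32.1
finger_force: 20.0
```

Call:
{"api": "step_arm", "payload": {
  "rows": "0 0 0.9 0 0 0 -1; 0 0 0.9 0 0 0 -1; 0 0 0.5 0 0 0 -1; 0 0 0 0 0 0 0; 0 0 0 0 0 0 0; 0 0 0 0 0 0 0; 0 0 0 0 0 0 0; 0 0 -0.9 0 0 0 0; 0 0 -0.9 0 0 0 0; 0 0 -0.5 0 0 0 0.2; 0 0 0 0 0 0 0.2"
}}

```text
t: 20.18
eef_pos: [433.3, 343.2, 132.4]
eef_rot: [3.133, -0.005, 1.57]
wrist_force: [-0.9, -0.5, 0.2]
gripper_width: 49.6
finger_force: 0.0
```

Call:
{"api": "step_arm", "payload": {
  "rows": "-0.935 0.295 0 0 0 0 0.2; -0.935 0.295 0 0 0 0 0.2; -0.935 0.295 0 0 0 0 0.2; -0.935 0.295 0 0 0 0 0.2; -0.935 0.295 0 0 0 0 0.2; -0.935 0.295 0 0 0 0 0.2; -0.935 0.295 0 0 0 0 0.2; -0.935 0.295 0 0 0 0 0.2; -0.935 0.295 0 0 0 0 0.2; -0.935 0.295 0 0 0 0 0.2; -0.935 0.295 0 0 0 0 0.2; -0.935 0.295 0 0 0 0 0.2"
}}

```text
t: 21.18
eef_pos: [536.5, 3.6, 127.7]
eef_rot: [3.141, 0.0, 1.57]
wrist_force: [0.7, 0.3, 0.7]
gripper_width: 52.5
finger_force: 0.0
```

Call:
{"api": "step_arm", "payload": {
  "rows": "0 0 0.93 0 0 0 0.2; 0 0 0.93 0 0 0 0.2; 0 0 0 0 0 0 0.2"
}}

```text
t: 21.43
eef_pos: [533.1, 4.7, 68.1]
eef_rot: [-3.133, -0.002, 1.569]
wrist_force: [-0.0, 0.0, 0.9]
gripper_width: 52.3
finger_force: 0.0
```

Call:
{"api": "step_arm", "payload": {
  "rows": "0.1 0.05 0.95 0 0 0 0.2; 0 0 0.95 0 0 0 0.2; 0 0 0 0 0 0 0.2; 0 0 0 0 0 0 -1; 0 0 0 0 0 0 -1; 0 0 0 0 0 0 -1; 0 0 0 0 0 0 -1; 0 0 0 0 0 0 -1; 0 0 0 0 0 0 -1; 0 0 0 0 0 0 -1; 0 0 0 0 0 0 -1"
}}

```text
t: 22.35
eef_pos: [539.1, 8.0, 16.8]
eef_rot: [3.139, 0.0, 1.57]
wrist_force: [-0.2, 1.0, 6.9]
gripper_width: 32.0
finger_force: 20.0
```

Call:
{"api": "step_arm", "payload": {
  "rows": "0 0 -0.95 0 0 0 -1; 0 0 -0.95 0 0 0 -1; 0 0 -0.95 0 0 0 -1; 0 0 -0.95 0 0 0 -1; 0 0 0 0 0 0 -1"
}}

```text
t: 22.77
eef_pos: [541.6, 7.6, 134.7]
eef_rot: [3.13, 0.002, 1.571]
wrist_force: [0.4, -0.5, 0.5]
gripper_width: 31.8
finger_force: 20.0
```

Call:
{"api": "step_arm", "payload": {
  "rows": "0.833 -0.357 0 0 0 0 -1; 0.833 -0.357 0 0 0 0 -1; 0.833 -0.357 0 0 0 0 -1; 0.833 -0.357 0 0 0 0 -1; 0.833 -0.357 0 0 0 0 -1; 0.833 -0.357 0 0 0 0 -1; 0.833 -0.357 0 0 0 0 -1; 0.833 -0.357 0 0 0 0 -1; 0.833 -0.357 0 0 0 0 -1; 0.833 -0.357 0 0 0 0 -1; 0.833 -0.357 0 0 0 0 -1; 0.833 -0.357 0 0 0 0 -1"
}}

```text
t: 23.77
eef_pos: [408.7, 309.0, 129.0]
eef_rot: [3.142, 0.0, 1.57]
wrist_force: [-0.0, 0.6, 0.2]
gripper_width: 32.5
finger_force: 20.0
```

Call:
{"api": "step_arm", "payload": {
  "rows": "0 0 0.9 0 0 0 -1; 0 0 0.9 0 0 0 -1; 0 0 0.5 0 0 0 -1; 0 0 0 0 0 0 0; 0 0 0 0 0 0 0; 0 0 0 0 0 0 0; 0 0 0 0 0 0 0; 0 0 -0.9 0 0 0 0; 0 0 -0.9 0 0 0 0; 0 0 -0.5 0 0 0 0.5; 0 0 0 0 0 0 0.8"
}}

```text
t: 24.68
eef_pos: [412.4, 309.3, 133.3]
eef_rot: [3.133, -0.004, 1.57]
wrist_force: [0.7, -0.2, 0.4]
gripper_width: 50.3
finger_force: 0.0
```

Call:
{"api": "step_arm", "payload": {
  "rows": "-0.99 0.31 0 0 0 0 0.8; -0.99 0.31 0 0 0 0 0.8; -0.99 0.31 0 0 0 0 0.8; -0.99 0.31 0 0 0 0 0.8; -0.99 0.31 0 0 0 0 0.8; -0.99 0.31 0 0 0 0 0.8; -0.99 0.31 0 0 0 0 0.8; -0.99 0.31 0 0 0 0 0.8; -0.99 0.31 0 0 0 0 0.8; -0.99 0.31 0 0 0 0 0.8; -0.99 0.31 0 0 0 0 0.8; -0.99 0.31 0 0 0 0 0.8"
}}

```text
t: 25.68
eef_pos: [521.1, -50.2, 129.1]
eef_rot: [3.141, 0.0, 1.57]
wrist_force: [0.2, 0.5, 0.4]
gripper_width: 78.3
finger_force: 0.0
```

Call:
{"api": "step_arm", "payload": {
  "rows": "-0.99 0.31 0 0 0 0 0.8; -0.99 0.31 0 0 0 0 0.8; -0.99 0.31 0 0 0 0 0.8; -0.99 0.31 0 0 0 0 0.8; -0.99 0.31 0 0 0 0 0.8; 0 0 0 0 0 0 0.8; 0 0 0 0 0 0 0.8"
}}

```text
t: 26.27
eef_pos: [567.7, -198.9, 128.8]
eef_rot: [3.141, 0.0, 1.567]
wrist_force: [-0.4, 1.0, 0.6]
gripper_width: 78.0
finger_force: 0.0
```

```bash
python3 - <<'E'
from h import *
print(read_state()["eef_pos"])
d=grab("top"); print("caddy",shells(d,420,326,62,(14,60)))
for k,x,y,z,r in [("red",687,118,18,27),("blk",576,188,18,27),("oat",600,317,14,30),("plate",490,28,10,90)]: print(k,disc(d,x,y,z,r))
cv2.imwrite("pics/top3.png",cv2.resize(d["frame"][130:330,70:350],(784,560)))
d=grab("scene")
for k,x,y,z,r in [("base",568,-199,14,30),("plate",490,28,10,90),("yel",620,-310,18,27)]: print(k,disc(d,x,y,z,r))
E
```

```text
[ 567.65840909 -198.90310789  128.82613434]
caddy [(array([464., 325.,  22.]), np.int32(191), np.float64(60.0)), (array([435., 389.,  22.]), np.int32(108), np.float64(60.0)), (array([431., 300.,  22.]), np.int32(175), np.float64(35.0)), (array([406., 346.,  22.]), np.int32(183), np.float64(33.0)), (array([374., 316.,  22.]), np.int32(182), np.float64(40.0))]
red [688.1 118.2  51.1  52.9]
blk [577.2 188.8  51.4  52.1]
oat [600.9 317.9  57.6  58.1]
plate [565.8 -17.8   0.    0. ]
base [ 573.1 -199.2   58.3   60.6]
plate [492.3  28.5 177.6 181. ]
yel [ 625.9 -311.2   52.2   55.1]
```

View pics/top3.png

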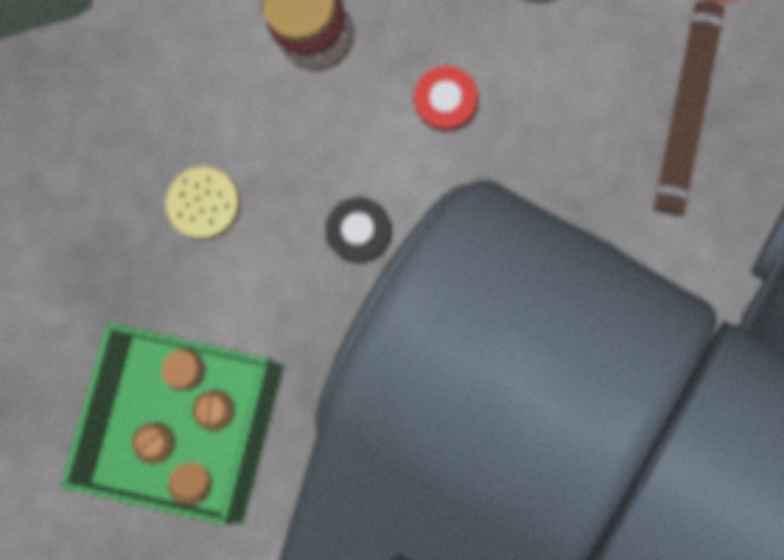

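The crop shows all four shells inside the caddy, around (150-215,370-480). Next is the rye round.

Call:
{"api": "step_arm", "payload": {
  "rows": "0 0.06 0.83 0 0 0 0.8; 0 0 0.83 0 0 0 0.8; 0 0 0.83 0 0 0 0.8; 0 0 0.83 0 0 0 0.8; 0 0 0.83 0 0 0 0.8; 0 0 0 0 0 0 0.8; 0 0 0 0 0 0 -1; 0 0 0 0 0 0 -1; 0 0 0 0 0 0 -1; 0 0 0 0 0 0 -1; 0 0 0 0 0 0 -1; 0 0 0 0 0 0 -1"
}}

```text
t: 27.37
eef_pos: [569.4, -196.7, 5.1]
eef_rot: [3.141, -0.0, 1.57]
wrist_force: [0.4, 1.6, 3.1]
gripper_width: 59.5
finger_force: 20.0
```

Call:
{"api": "step_arm", "payload": {
  "rows": "0 0 0 0 0 0 -1; 0 0 0 0 0 0 -1"
}}

```text
t: 27.53
eef_pos: [569.4, -196.7, 5.1]
eef_rot: [3.141, -0.0, 1.57]
wrist_force: [-0.7, 1.8, 5.3]
gripper_width: 59.4
finger_force: 20.0
```

Call:
{"api": "step_arm", "payload": {
  "rows": "0 0 -0.4 0 0 0 -1; 0 0 -0.8 0 0 0 -1; 0 0 -0.8 0 0 0 -1; 0 0 -0.8 0 0 0 -1; 0 0 0 0 0 0 -1; 0 0 0 0 0 0 -1"
}}

```text
t: 28.03
eef_pos: [570.3, -197.8, 90.3]
eef_rot: [3.138, 0.002, 1.57]
wrist_force: [-0.4, 0.0, -0.2]
gripper_width: 59.1
finger_force: 20.0
```

```bash
python3 - <<'E'
from h import *
s=read_state();print(s["eef_pos"],s["gripper_width"])
d=grab("scene"); P=cloud(d); hsv=cv2.cvtColor(d["frame"],cv2.COLOR_BGR2HSV)
m=((hsv[...,0]<14)&(hsv[...,1]>95)&(hypot:=np.hypot(P[...,0]-570,P[...,1]+199)<60)).astype(np.uint8)
k,l,st,c=cv2.connectedComponentsWithStats(m)
for i in range(1,k):
    if st[i,4]>60: q=P[l==i]; print(st[i,4],q.mean(0).round(1),q.min(0).round(),q.max(0).round())
E
```

```text
[ 570.28140324 -197.77310484   90.33960222] 59.136126337836096
```

Call:
{"api": "step_arm", "payload": {
  "rows": "0.946 -0.33 0 0 0 0 -1; 0.946 -0.33 0 0 0 0 -1; 0.946 -0.33 0 0 0 0 -1; 0.946 -0.33 0 0 0 0 -1; 0.946 -0.33 0 0 0 0 -1; 0.946 -0.33 0 0 0 0 -1; 0.946 -0.33 0 0 0 0 -1; 0.946 -0.33 0 0 0 0 -1; 0 0 0.9 0 0 0 -1; 0 0 0.9 0 0 0 -1; 0 0 0 0 0 0 -1; 0 0 0 0 0 0 -1"
}}

```text
t: 29.08
eef_pos: [488.1, 30.5, 32.7]
eef_rot: [-3.136, -0.001, 1.571]
wrist_force: [0.5, 0.4, -0.0]
gripper_width: 59.3
finger_force: 20.0
```

Call:
{"api": "step_arm", "payload": {
  "rows": "-0.04 0.06 0.3 0 0 0 -1; 0 0 0.25 0 0 0 -1; 0 0 0 0 0 0 -1; 0 0 0 0 0 0 -1"
}}

```text
t: 29.42
eef_pos: [492.1, 28.6, 18.1]
eef_rot: [3.142, 0.0, 1.57]
wrist_force: [-0.0, 0.2, 0.6]
gripper_width: 59.3
finger_force: 20.0
```

```bash
python3 - <<'E'
from h import *
d=grab("scene"); s=read_state(); print(s["eef_pos"],s["wrist_force"]); P=cloud(d)
hsv=cv2.cvtColor(d["frame"],cv2.COLOR_BGR2HSV)
m=((hsv[...,0]<14)&(hsv[...,1]>95)&(np.hypot(P[...,0]-491,P[...,1]-28)<60)).astype(np.uint8)
k,l,st,c=cv2.connectedComponentsWithStats(m)
for i in range(1,k):
    if st[i,4]>60: q=P[l==i]; print(st[i],q.mean(0).round(1),q.min(0).round(),q.max(0).round())
E
```

```text
[492.20380734  28.62140092  18.28219775] [ 0.69534015  0.85809675 -0.98312979]
[268 177  14  17 126] [500.    8.5  27.1] [470.  -8.  18.] [536.  22.  94.]
```

Lower a bit further, then release and lift.

Call:
{"api": "step_arm", "payload": {
  "rows": "0 0 0.12 0 0 0 -1; 0 0 0 0 0 0 -1; 0 0 0 0 0 0 -1"
}}

```text
t: 29.72
eef_pos: [492.6, 28.7, 14.7]
eef_rot: [3.14, 0.0, 1.57]
wrist_force: [0.4, -0.4, 0.8]
gripper_width: 59.4
finger_force: 20.0
```

Call:
{"api": "step_arm", "payload": {
  "rows": "0 0 0 0 0 0 0.8; 0 0 0 0 0 0 0.8; 0 0 0 0 0 0 0.8; 0 0 0 0 0 0 0.8; 0 0 0 0 0 0 0.8; 0 0 -0.9 0 0 0 0.8; 0 0 -0.9 0 0 0 0.8; 0 0 -0.9 0 0 0 0.8; 0 0 -0.9 0 0 0 0.8; 0 0 0 0 0 0 0.8"
}}

```text
t: 30.55
eef_pos: [494.9, 28.6, 126.5]
eef_rot: [3.133, 0.001, 1.571]
wrist_force: [0.5, -0.2, -0.6]
gripper_width: 78.3
finger_force: 0.0
```

```bash
python3 - <<'E'
from h import *
d=grab("scene"); s=read_state(); print(s["eef_pos"]); print(disc(d,491,28,24,30),disc(d,491,28,10,90),disc(d,578,188,18,27))
E
```

```text
[493.80267343  28.7423937  124.70541261]
[495.8  25.1  57.8  63.2] [492.6  28.2 178.  180.1] [581.4 187.8  51.3  56.6]
```

Call:
{"api": "step_arm", "payload": {
  "rows": "0.888 0.48 0 0 0 0 0.8; 0.888 0.48 0 0 0 0 0.8; 0.888 0.48 0 0 0 0 0.8; 0.888 0.48 0 0 0 0 0.8; 0.888 0.48 0 0 0 0 0.8; 0.888 0.48 0 0 0 0 0.8; 0 0 0.8 0 0 0 0.8; 0 0 0.8 0 0 0 0.8; 0 0 0.8 0 0 0 0.8; 0 0 0.7 0 0 0 0.8; 0 0 0 0 0 0 0.8; 0 0 0 0 0 0 0.8"
}}

```text
t: 31.6
eef_pos: [576.4, 188.5, 27.1]
eef_rot: [-3.136, 0.001, 1.57]
wrist_force: [-0.3, -0.4, 0.7]
gripper_width: 78.0
finger_force: 0.0
```

Call:
{"api": "step_arm", "payload": {
  "rows": "0 0.06 0.4 0 0 0 0.8; 0 0 0.35 0 0 0 0.8; 0 0 0 0 0 0 -1; 0 0 0 0 0 0 -1; 0 0 0 0 0 0 -1; 0 0 0 0 0 0 -1; 0 0 0 0 0 0 -1; 0 0 0 0 0 0 -1; 0 0 0 0 0 0 -1; 0 0 0 0 0 0 -1"
}}

```text
t: 32.43
eef_pos: [580.6, 188.8, 7.5]
eef_rot: [3.141, -0.0, 1.57]
wrist_force: [-0.5, 0.1, 4.7]
gripper_width: 53.4
finger_force: 20.0
```

Call:
{"api": "step_arm", "payload": {
  "rows": "0 0 -0.4 0 0 0 -1; 0 0 -0.8 0 0 0 -1; 0 0 -0.8 0 0 0 -1; 0 0 -0.8 0 0 0 -1; 0 0 0 0 0 0 -1; 0 0 0 0 0 0 -1"
}}

```text
t: 32.93
eef_pos: [581.4, 189.0, 92.9]
eef_rot: [3.138, -0.001, 1.57]
wrist_force: [-0.3, -0.2, -1.1]
gripper_width: 53.0
finger_force: 20.0
```

Call:
{"api": "step_arm", "payload": {
  "rows": "-0.892 -0.49 0 0 0 0 -1; -0.892 -0.49 0 0 0 0 -1; -0.892 -0.49 0 0 0 0 -1; -0.892 -0.49 0 0 0 0 -1; -0.892 -0.49 0 0 0 0 -1; -0.892 -0.49 0 0 0 0 -1; 0 0 0.8 0 0 0 -1; 0 0 0.8 0 0 0 -1; 0 0 0 0 0 0 -1; 0 0 0 0 0 0 -1; 0 0 0 0 0 0 -1"
}}

```text
t: 33.85
eef_pos: [491.8, 28.5, 42.8]
eef_rot: [-3.141, -0.0, 1.571]
wrist_force: [0.7, 0.8, -0.3]
gripper_width: 53.3
finger_force: 20.0
```

Call:
{"api": "step_arm", "payload": {
  "rows": "0 0 0.2 0 0 0 -1; 0 0 0.15 0 0 0 -1; 0 0 0 0 0 0 -1; 0 0 0 0 0 0 -1"
}}

```text
t: 34.18
eef_pos: [492.0, 28.5, 32.5]
eef_rot: [3.141, 0.0, 1.571]
wrist_force: [0.0, 0.2, 0.1]
gripper_width: 53.2
finger_force: 20.0
```

Call:
{"api": "step_arm", "payload": {
  "rows": "0 0 0.05 0 0 0 -1; 0 0 0 0 0 0 -1; 0 0 0 0 0 0 0.8; 0 0 0 0 0 0 0.8; 0 0 0 0 0 0 0.8; 0 0 0 0 0 0 0.8; 0 0 0 0 0 0 0.8; 0 0 -0.9 0 0 0 0.8; 0 0 -0.9 0 0 0 0.8; 0 0 -0.9 0 0 0 0.8; 0 0 0 0 0 0 0.8; 0 0 0 0 0 0 0.8"
}}

```text
t: 35.18
eef_pos: [493.0, 28.1, 113.1]
eef_rot: [3.138, 0.001, 1.57]
wrist_force: [0.5, -0.1, -1.0]
gripper_width: 78.3
finger_force: 0.0
```

```bash
python3 - <<'E'
from h import *
d=grab("scene"); s=read_state(); print(s["eef_pos"]); print("blk",disc(d,491,28,42,27),"red",disc(d,689,118,18,27),"yel",disc(d,622,-311,18,27),"oat",disc(d,601,317,14,30))
E
```

```text
[491.93980459  28.20356811 112.01416161]
blk [495.7  28.6  51.4  56.9] red [692.1 117.8  51.9  55.3] yel [ 625.8 -311.2   51.8   55.1] oat [604.7 317.   58.1  62.4]
```

Call:
{"api": "step_arm", "payload": {
  "rows": "0.428 0.94 0 0 0 0 0.8; 0.428 0.94 0 0 0 0 0.8; 0.428 0.94 0 0 0 0 0.8; 0.428 0.94 0 0 0 0 0.8; 0.428 0.94 0 0 0 0 0.8; 0.428 0.94 0 0 0 0 0.8; 0.428 0.94 0 0 0 0 0.8; 0 0 0 0 0 -1 0.8; 0 0 0 0 0 -1 0.8; 0 0 0 0 0 -1 0.8; 0 0 0 0 0 0 0.8; 0 0 0 0 0 0 0.8"
}}

```text
t: 36.23
eef_pos: [688.2, 118.0, 109.7]
eef_rot: [-3.138, -0.001, 1.83]
wrist_force: [-0.1, -0.6, -0.4]
gripper_width: 78.5
finger_force: 0.0
```

Call:
{"api": "step_arm", "payload": {
  "rows": "0 0 0.9 0 0 0 0.8; 0 0 0.9 0 0 0 0.8; 0 0 0.9 0 0 0 0.8; 0 0 0.75 0 0 0 0.8; 0 0 0 0 0 0 -1; 0 0 0 0 0 0 -1; 0 0 0 0 0 0 -1; 0 0 0 0 0 0 -1; 0 0 0 0 0 0 -1; 0 0 0 0 0 0 -1; 0 0 0 0 0 0 -1; 0 0 0 0 0 0 -1"
}}

```text
t: 37.23
eef_pos: [690.9, 118.0, 10.4]
eef_rot: [3.138, 0.001, 1.832]
wrist_force: [-0.3, 0.1, 6.4]
gripper_width: 52.9
finger_force: 20.0
```

Call:
{"api": "step_arm", "payload": {
  "rows": "0 0 -0.5 0 0 0 -1; 0 0 -0.9 0 0 0 -1; 0 0 -0.9 0 0 0 -1; 0 0 -0.9 0 0 0 -1; 0 0 0 0 0 1 -1; 0 0 0 0 0 1 -1; 0 0 0 0 0 1 -1; 0 0 0 0 0 0 -1; 0 0 0 0 0 0 -1"
}}

```text
t: 37.98
eef_pos: [689.1, 118.0, 104.9]
eef_rot: [-3.142, -0.0, 1.573]
wrist_force: [-0.7, 0.0, -0.7]
gripper_width: 53.2
finger_force: 20.0
```

Call:
{"api": "step_arm", "payload": {
  "rows": "-0.428 -0.94 0 0 0 0 -1; -0.428 -0.94 0 0 0 0 -1; -0.428 -0.94 0 0 0 0 -1; -0.428 -0.94 0 0 0 0 -1; -0.428 -0.94 0 0 0 0 -1; -0.428 -0.94 0 0 0 0 -1; -0.428 -0.94 0 0 0 0 -1; 0 0 0.75 0 0 0 -1; 0 0 0.6 0 0 0 -1; 0 0 0 0 0 0 -1; 0 0 0 0 0 0 -1; 0 0 0 0 0 0 -1"
}}

```text
t: 38.98
eef_pos: [492.8, 28.2, 64.4]
eef_rot: [3.141, 0.0, 1.571]
wrist_force: [0.1, -0.2, 0.3]
gripper_width: 53.2
finger_force: 20.0
```

Call:
{"api": "step_arm", "payload": {
  "rows": "0 0 0.25 0 0 0 -1; 0 0 0.17 0 0 0 -1; 0 0 0 0 0 0 -1; 0 0 0 0 0 0 -1"
}}

```text
t: 39.32
eef_pos: [492.6, 28.3, 51.3]
eef_rot: [3.14, 0.0, 1.571]
wrist_force: [0.1, -0.4, 0.6]
gripper_width: 53.3
finger_force: 20.0
```

```bash
python3 - <<'E'
from h import *
d=grab("scene"); f=d["frame"]; u,v=map(int,pix(d,(491,28,50))); s=read_state(); print(s["eef_pos"],s["wrist_force"])
cv2.imwrite("pics/s4.png",cv2.resize(f[v-60:v+60,u-80:u+80],(800,600)))
E
```

```text
[492.45952542  28.27154667  51.32089201] [0.72655142 0.49028404 0.35007155]
```

View pics/s4.png

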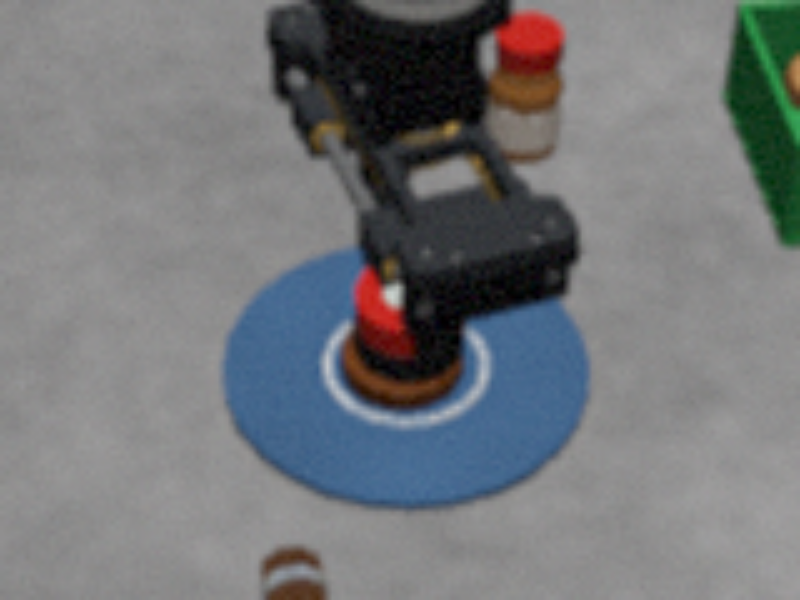

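The crop shows rye, black and red in line inside the white ring, with red just above black. I'll release it.

Call:
{"api": "step_arm", "payload": {
  "rows": "0 0 0.04 0 0 0 -1; 0 0 0 0 0 0 -1; 0 0 0 0 0 0 0.8; 0 0 0 0 0 0 0.8; 0 0 0 0 0 0 0.8; 0 0 0 0 0 0 0.8; 0 0 0 0 0 0 0.8; 0 0 -0.8 0 0 0 0.8; 0 0 -0.9 0 0 0 0.8; 0 0 -0.9 0 0 0 0.8; 0 0 0 0 0 0 0.8"
}}

```text
t: 40.28
eef_pos: [494.9, 27.9, 131.9]
eef_rot: [3.133, 0.001, 1.571]
wrist_force: [0.8, -0.3, -0.3]
gripper_width: 78.0
finger_force: 0.0
```

Call:
{"api": "step_arm", "payload": {
  "rows": "-0.942 0.363 0 0 0 0 0.8; -0.942 0.363 0 0 0 0 0.8; -0.942 0.363 0 0 0 0 0.8; -0.942 0.363 0 0 0 0 0.8; -0.942 0.363 0 0 0 0 0.8; -0.942 0.363 0 0 0 0 0.8; -0.942 0.363 0 0 0 0 0.8; -0.942 0.363 0 0 0 0 0.8; -0.942 0.363 0 0 0 0 0.8; -0.942 0.363 0 0 0 0 0.8; -0.942 0.363 0 0 0 0 0.8; -0.942 0.363 0 0 0 0 0.8"
}}

```text
t: 41.28
eef_pos: [622.2, -312.1, 126.6]
eef_rot: [-3.14, -0.001, 1.57]
wrist_force: [0.3, -0.5, -0.6]
gripper_width: 78.4
finger_force: 0.0
```

Call:
{"api": "step_arm", "payload": {
  "rows": "0 0 0 0 0 1 0.8; 0 0 0 0 0 1 0.8; 0 0 0 0 0 1 0.8; 0 0 0 0 0 1 0.8; 0 0 0 0 0 1 0.8; 0 0 0 0 0 1 0.8; 0 0 0 0 0 1 0.8; 0 0 0 0 0 1 0.8; 0 0 0 0 0 1 0.8; 0 0 0 0 0 0 0.8; 0 0 0 0 0 0 0.8"
}}

```text
t: 42.2
eef_pos: [622.0, -310.7, 126.9]
eef_rot: [-3.14, 0.0, 0.787]
wrist_force: [-0.6, 0.3, 0.3]
gripper_width: 78.1
finger_force: 0.0
```

```bash
python3 - <<'E'
from h import *
d=grab("scene"); s=read_state(); print(s["eef_pos"]); print("red",disc(d,491,28,60,27),"yel",disc(d,622,-311,18,27),"oat",disc(d,601,317,14,30))
E
```

```text
[ 622.09896488 -310.71451505  127.17188463]
red [496.   28.9  52.   56.8] yel [ 626.1 -311.2   52.    55.4] oat [604.7 316.9  58.   62.8]
```

Call:
{"api": "step_arm", "payload": {
  "rows": "0 0 0.98 0 0 0 0.8; 0 0 0.98 0 0 0 0.8; 0 0 0.98 0 0 0 0.8; 0 0 0.98 0 0 0 0.8; 0 0 0 0 0 0 -1; 0 0 0 0 0 0 -1; 0 0 0 0 0 0 -1; 0 0 0 0 0 0 -1; 0 0 0 0 0 0 -1; 0 0 0 0 0 0 -1; 0 0 0 0 0 0 -1; 0 0 0 0 0 0 -1"
}}

```text
t: 43.25
eef_pos: [624.1, -312.0, 13.0]
eef_rot: [3.137, -0.001, 0.785]
wrist_force: [0.2, 0.3, 6.5]
gripper_width: 52.9
finger_force: 20.0
```

Call:
{"api": "step_arm", "payload": {
  "rows": "0 0 -0.6 0 0 0 -1; 0 0 -1 0 0 0 -1; 0 0 -1 0 0 0 -1; 0 0 -1 0 0 0 -1; 0 0 0 0 0 -1 -1; 0 0 0 0 0 -1 -1; 0 0 0 0 0 -1 -1; 0 0 0 0 0 -1 -1; 0 0 0 0 0 -1 -1; 0 0 0 0 0 -1 -1; 0 0 0 0 0 -1 -1; 0 0 0 0 0 -1 -1"
}}

```text
t: 44.25
eef_pos: [622.3, -310.8, 118.7]
eef_rot: [-3.141, -0.0, 1.488]
wrist_force: [0.6, 1.0, -0.7]
gripper_width: 52.6
finger_force: 20.0
```

Call:
{"api": "step_arm", "payload": {
  "rows": "0 0 0 0 0 -1 -1; 0 0 0 0 0 0 -1; 0 0 0 0 0 0 -1"
}}

```text
t: 44.5
eef_pos: [622.3, -310.8, 118.7]
eef_rot: [-3.142, -0.0, 1.568]
wrist_force: [-0.7, -0.6, -0.0]
gripper_width: 53.0
finger_force: 20.0
```

Call:
{"api": "step_arm", "payload": {
  "rows": "0.941 -0.362 0 0 0 0 -1; 0.941 -0.362 0 0 0 0 -1; 0.941 -0.362 0 0 0 0 -1; 0.941 -0.362 0 0 0 0 -1; 0.941 -0.362 0 0 0 0 -1; 0.941 -0.362 0 0 0 0 -1; 0.941 -0.362 0 0 0 0 -1; 0.941 -0.362 0 0 0 0 -1; 0.941 -0.362 0 0 0 0 -1; 0.941 -0.362 0 0 0 0 -1; 0.941 -0.362 0 0 0 0 -1; 0.941 -0.362 0 0 0 0 -1"
}}

```text
t: 45.5
eef_pos: [491.9, 29.0, 118.8]
eef_rot: [3.141, 0.0, 1.568]
wrist_force: [-0.0, 0.6, 0.4]
gripper_width: 53.0
finger_force: 20.0
```

Call:
{"api": "step_arm", "payload": {
  "rows": "0 0 0 0 0 0 -1; 0 0 0.7 0 0 0 -1; 0 0 0.5 0 0 0 -1; 0 0 0 0 0 0 -1; 0 0 0 0 0 0 -1; 0 0 0 0 0 0 -1"
}}

```text
t: 46.0
eef_pos: [493.0, 27.4, 83.0]
eef_rot: [3.141, 0.0, 1.569]
wrist_force: [0.4, -0.8, -0.6]
gripper_width: 52.8
finger_force: 20.0
```

Call:
{"api": "step_arm", "payload": {
  "rows": "0 0 0.2 0 0 0 -1; 0 0 0.2 0 0 0 -1; 0 0 0 0 0 0 -1; 0 0 0 0 0 0 -1"
}}

```text
t: 46.33
eef_pos: [493.4, 27.5, 70.8]
eef_rot: [3.139, 0.0, 1.57]
wrist_force: [0.6, -0.3, 1.5]
gripper_width: 52.9
finger_force: 20.0
```

```bash
python3 - <<'E'
from h import *
d=grab("scene"); f=d["frame"]; u,v=map(int,pix(d,(491,28,50))); s=read_state(); print(s["eef_pos"],s["wrist_force"])
cv2.imwrite("pics/s5.png",cv2.resize(f[v-60:v+60,u-80:u+80],(800,600)))
E
```

```text
[493.32956784  27.53375327  70.75231594] [ 1.59068099 -0.65231878  1.35421972]
```

View pics/s5.png

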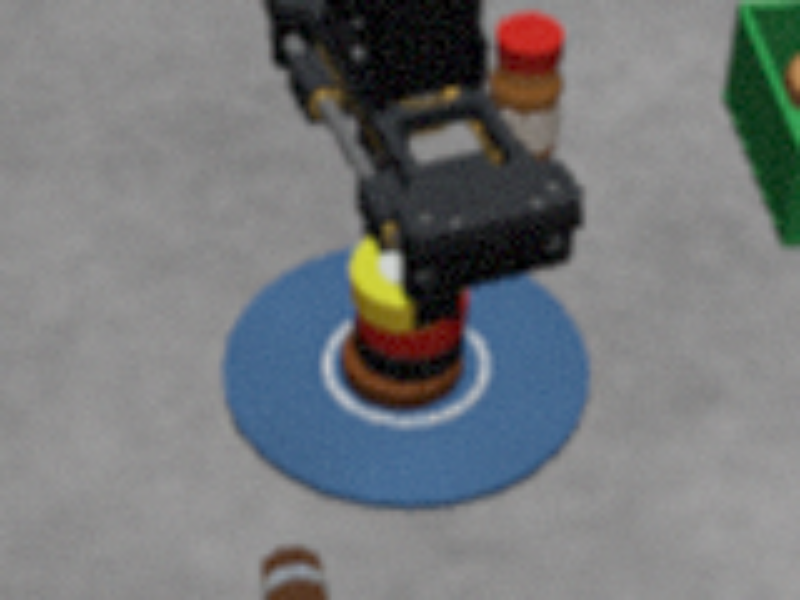

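The crop shows yellow seated on red, with the stack upright. I'll release and go for the oat round.

Call:
{"api": "step_arm", "payload": {
  "rows": "0 0 0 0 0 0 0.8; 0 0 0 0 0 0 0.8; 0 0 0 0 0 0 0.8; 0 0 0 0 0 0 0.8; 0 0 0 0 0 0 0.8; 0 0 -0.7 0 0 0 0.8; 0 0 -0.8 0 0 0 0.8; 0 0 -0.8 0 0 0 0.8; 0 0 0 0 0 0 0.8"
}}

```text
t: 47.13
eef_pos: [494.9, 27.6, 142.9]
eef_rot: [3.134, 0.001, 1.571]
wrist_force: [-0.3, -0.3, 0.0]
gripper_width: 78.1
finger_force: 0.0
```

Call:
{"api": "step_arm", "payload": {
  "rows": "0.965 0.367 0 0 0 0 0.8; 0.965 0.367 0 0 0 0 0.8; 0.965 0.367 0 0 0 0 0.8; 0.965 0.367 0 0 0 0 0.8; 0.965 0.367 0 0 0 0 0.8; 0.965 0.367 0 0 0 0 0.8; 0.965 0.367 0 0 0 0 0.8; 0.965 0.367 0 0 0 0 0.8; 0.965 0.367 0 0 0 0 0.8; 0.965 0.367 0 0 0 0 0.8; 0 0 0 0 0 0 0.8; 0 0 0 0 0 0 0.8"
}}

```text
t: 48.13
eef_pos: [602.0, 318.6, 138.0]
eef_rot: [-3.14, 0.001, 1.573]
wrist_force: [-0.1, -0.3, -0.1]
gripper_width: 78.4
finger_force: 0.0
```

```bash
python3 - <<'E'
from h import *
d=grab("scene"); s=read_state(); print(s["eef_pos"]); print("yel",disc(d,491,28,78,27))
d=grab("top"); print("yel",disc(d,491,28,78,27))
E
```

```text
[601.44069609 317.27065756 138.04375242]
yel [497.4  26.6  52.   56.2]
yel [492.3  27.1  51.6  51.8]
```

Call:
{"api": "step_arm", "payload": {
  "rows": "0 0 0.89 0 0 0 0.8; 0 0 0.89 0 0 0 0.8; 0 0 0.89 0 0 0 0.8; 0 0 0.89 0 0 0 0.8; 0 0 0.89 0 0 0 0.8; 0 0 0 0 0 0 -1; 0 0 0 0 0 0 -1; 0 0 0 0 0 0 -1; 0 0 0 0 0 0 -1; 0 0 0 0 0 0 -1; 0 0 0 0 0 0 -1; 0 0 0 0 0 0 -1"
}}

```text
t: 49.23
eef_pos: [602.9, 317.2, 7.1]
eef_rot: [3.141, 0.0, 1.571]
wrist_force: [-0.1, -0.9, 2.9]
gripper_width: 59.3
finger_force: 20.0
```

Call:
{"api": "step_arm", "payload": {
  "rows": "0 0 -0.6 0 0 0 -1; 0 0 -1 0 0 0 -1; 0 0 -1 0 0 0 -1; 0 0 -1 0 0 0 -1; 0 0 -0.6 0 0 0 -1; 0 0 0 0 0 0 -1; 0 0 0 0 0 0 -1"
}}

```text
t: 49.82
eef_pos: [603.1, 317.7, 133.4]
eef_rot: [3.139, -0.001, 1.571]
wrist_force: [0.0, 1.0, 0.0]
gripper_width: 59.2
finger_force: 20.0
```

Call:
{"api": "step_arm", "payload": {
  "rows": "-0.965 -0.368 0 0 0 0 -1; -0.965 -0.368 0 0 0 0 -1; -0.965 -0.368 0 0 0 0 -1; -0.965 -0.368 0 0 0 0 -1; -0.965 -0.368 0 0 0 0 -1; -0.965 -0.368 0 0 0 0 -1; -0.965 -0.368 0 0 0 0 -1; -0.965 -0.368 0 0 0 0 -1; -0.965 -0.368 0 0 0 0 -1; -0.965 -0.368 0 0 0 0 -1; 0 0 0 0 0 0 -1; 0 0 0 0 0 0 -1"
}}

```text
t: 50.82
eef_pos: [490.3, 26.8, 130.6]
eef_rot: [-3.138, -0.001, 1.567]
wrist_force: [0.0, -0.0, -0.7]
gripper_width: 59.4
finger_force: 20.0
```

Call:
{"api": "step_arm", "payload": {
  "rows": "0 0 0.7 0 0 0 -1; 0 0 0.5 0 0 0 -1; 0 0 0.2 0 0 0 -1; 0 0 0 0 0 0 -1; 0 0 0 0 0 0 -1; 0 0 0 0 0 0 -1"
}}

```text
t: 51.32
eef_pos: [492.5, 28.4, 90.2]
eef_rot: [3.141, 0.0, 1.571]
wrist_force: [-0.1, -0.5, -0.6]
gripper_width: 59.3
finger_force: 20.0
```

Call:
{"api": "step_arm", "payload": {
  "rows": "0 0 0.15 0 0 0 -1; 0 0 0.04 0 0 0 -1; 0 0 0 0 0 0 -1; 0 0 0 0 0 0 -1"
}}

```text
t: 51.65
eef_pos: [492.7, 28.0, 85.0]
eef_rot: [3.14, 0.0, 1.57]
wrist_force: [0.1, 0.7, 4.9]
gripper_width: 59.1
finger_force: 20.0
```

Call:
{"api": "step_arm", "payload": {
  "rows": "0 0 0 0 0 0 0.8; 0 0 0 0 0 0 0.8; 0 0 0 0 0 0 0.8; 0 0 0 0 0 0 0.8; 0 0 0 0 0 0 0.8; 0 0 -0.7 0 0 0 0.8; 0 0 -0.9 0 0 0 0.8; -0.6 0.9 0 0 0 0 0.5; -0.6 0.9 0 0 0 0 0.5; -0.6 0.9 0 0 0 0 0.5; -0.6 0.9 0 0 0 0 0.5; -0.6 0.9 0 0 0 0 0.5"
}}

```text
t: 52.65
eef_pos: [627.8, -63.0, 132.2]
eef_rot: [-3.141, -0.0, 1.57]
wrist_force: [0.7, 0.2, -0.2]
gripper_width: 65.8
finger_force: 0.0
```

Call:
{"api": "step_arm", "payload": {
  "rows": "-0.35 0.9 0 0 0 0 0.5; -0.35 0.8 0 0 0 0 0.5; 0 0 0 0 0 -1 0.5; 0 0 0 0 0 -1 0.5; 0 0 0 0 0 -1 0.5; 0 0 0 0 0 -1 0.5; 0 0 0 0 0 -1 0.5; 0 0 0 0 0 -1 0.5; 0 0 0 0 0 -1 0.5; 0 0 0 0 0 -1 0.5; 0 0 0 0 0 -1 0.5; 0 0 0 0 0 -1 0.5"
}}

```text
t: 53.65
eef_pos: [677.5, -83.2, 131.7]
eef_rot: [-3.141, -0.001, 2.447]
wrist_force: [0.2, -0.4, 0.1]
gripper_width: 65.7
finger_force: 0.0
```

Call:
{"api": "step_arm", "payload": {
  "rows": "0 0 0 0 0 -1 0.5; 0 0 0 0 0 -1 0.5; 0 0 0 0 0 -1 0.5; 0 0 0 0 0 -1 0.5; 0 0 0 0 0 -1 0.5; 0 0 0 0 0 -0.6 0.5; 0 0 0 0 0 0 0.5; 0 0 0 0 0 0 0.5"
}}

```text
t: 54.32
eef_pos: [677.7, -83.2, 131.9]
eef_rot: [3.142, -0.001, 2.93]
wrist_force: [-0.1, 0.8, 0.1]
gripper_width: 65.2
finger_force: 0.0
```

```bash
python3 - <<'E'
from h import *
for n in("scene","top"):
    d=grab(n); s=read_state(); print(s["eef_pos"],s["eef_rot"]); print("oat",disc(d,491,28,92,30)); P=cloud(d);hsv=cv2.cvtColor(d["frame"],cv2.COLOR_BGR2HSV)
    m=(P[...,2]>18)&(P[...,2]<32)&(P[...,0]>560)&(P[...,0]<790)&(P[...,1]>-150)&(P[...,1]<-30)&(hsv[...,1]<115)
    m=cv2.morphologyEx(m.astype(np.uint8),cv2.MORPH_OPEN,np.ones((3,3)))
    if m.sum()>50: print("mud",cv2.minAreaRect(P[m>0][:,:2].astype(np.float32)))
    f=d["frame"]; cv2.imwrite(f"pics/{n}6.png",f)
E
```

```text
[677.72839129 -83.18058671 131.89900765] [ 3.14151084e+00 -6.85795033e-04  2.93026808e+00]
oat [492.   38.8  36.6  52.5]
mud ((679.239501953125, -83.34585571289062), (22.890533447265625, 161.95730590820312), 78.28526306152344)
[677.79179515 -83.17732266 131.98779623] [ 3.14155604e+00 -5.36978590e-04  2.93057344e+00]Traceback (most recent call last):
  File "<stdin>", line 3, in <module>
  File "h.py", line 25, in disc
    cs,_=cv2.findContours(m,cv2.RETR_EXTERNAL,cv2.CHAIN_APPROX_NONE); c=max(cs,key=cv2.contourArea)
                                                                        ~~~^^^^^^^^^^^^^^^^^^^^^^^^
ValueError: max() iterable argument is empty
```

View pics/scene6.png

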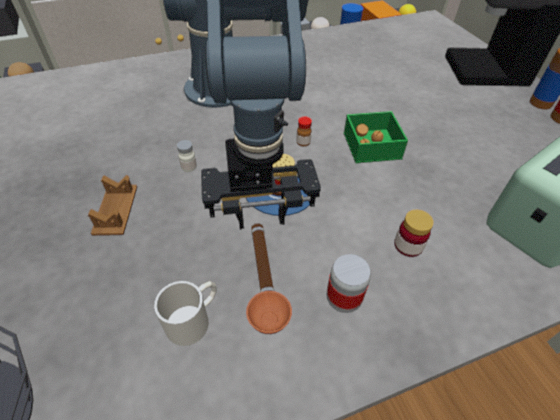

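The scene view shows the oat round on the stack at (283,162), half hidden by the arm, and the muddler unmoved at (262,260). I'll grip the muddler at its middle.

Call:
{"api": "step_arm", "payload": {
  "rows": "0 0 1 0 0 0 0.3; 0 0 1 0 0 0 0.3; 0 0 1 0 0 0 0.3; 0 0 1 0 0 0 0.3; 0 0 0.2 0 0 0 0.3; 0 0 0 0 0 0 -1; 0 0 0 0 0 0 -1; 0 0 0 0 0 0 -1; 0 0 0 0 0 0 -1; 0 0 0 0 0 0 -1; 0 0 0 0 0 0 -1; 0 0 0 0 0 0 -1",
  "grip_force": 30
}}

```text
t: 55.42
eef_pos: [678.9, -83.5, 8.0]
eef_rot: [-3.141, 0.003, 2.932]
wrist_force: [0.3, 0.1, 5.4]
gripper_width: 25.6
finger_force: 30.0
```

Call:
{"api": "step_arm", "payload": {
  "rows": "0 0 0 0 0 0 -1; 0 0 0 0 0 0 -1; 0 0 0 0 0 0 -1; 0 0 0 0 0 0 -1; 0 0 0 0 0 0 -1"
}}

```text
t: 55.83
eef_pos: [679.0, -83.5, 8.0]
eef_rot: [-3.141, 0.003, 2.932]
wrist_force: [-1.7, 0.1, 5.5]
gripper_width: 25.5
finger_force: 30.0
```

Call:
{"api": "step_arm", "payload": {
  "rows": "0 0 -0.5 0 0 0 -1; 0 0 -1 0 0 0 -1; 0 0 -1 0 0 0 -1; 0 0 -1 0 0 0 -1; 0 0 -0.5 0 0 0 -1; 0 0 0 0 0 0 -1; 0 0 0 0 0 0 -1"
}}

```text
t: 56.42
eef_pos: [678.2, -83.2, 127.6]
eef_rot: [-3.141, 0.002, 2.932]
wrist_force: [0.1, -0.6, -0.9]
gripper_width: 26.0
finger_force: 30.0
```

Call:
{"api": "step_arm", "payload": {
  "rows": "0 0 0 0 0 0.7 -1; 0 0 0 0 0 0.72 -1; 0.43 -0.937 0 0 0 0 -1; 0.43 -0.937 0 0 0 0 -1; 0.43 -0.937 0 0 0 0 -1; 0.43 -0.937 0 0 0 0 -1; 0.43 -0.937 0 0 0 0 -1; 0.43 -0.937 0 0 0 0 -1; 0.43 -0.937 0 0 0 0 -1; 0.43 -0.937 0 0 0 0 -1; 0.43 -0.937 0 0 0 0 -1; 0.43 -0.937 0 0 0 0 -1"
}}

```text
t: 57.42
eef_pos: [461.5, -306.1, 124.3]
eef_rot: [3.139, -0.004, 2.808]
wrist_force: [-0.5, -0.8, -1.5]
gripper_width: 25.4
finger_force: 30.0
```

Call:
{"api": "step_arm", "payload": {
  "rows": "0.43 -0.937 0 0 0 0 -1; 0.43 -0.937 0 0 0 0 -1; 0 0 0.6 0 0 0 -1; 0 0 0.4 0 0 0 -1; 0 0 0 0 0 0 -1; 0 0 0 0 0 0 -1"
}}

```text
t: 57.92
eef_pos: [419.9, -349.8, 94.4]
eef_rot: [3.139, -0.004, 2.807]
wrist_force: [-0.5, 0.0, -0.9]
gripper_width: 26.0
finger_force: 30.0
```

```bash
python3 - <<'E'
from h import *
s=read_state(); print(s["eef_pos"],s["eef_rot"],s["gripper_width"])
d=grab("top"); P=cloud(d); print("oat",disc(d,491,28,92,30)); 
m=(P[...,2]>5)&(P[...,2]<15)&(abs(P[...,0]-420)<95)&(abs(P[...,1]+350)<95); print(m.sum())
cv2.imwrite("pics/top7.png",d["frame"])
d=grab("scene"); u,v=map(int,pix(d,(422,-351,70))); print("oat",disc(d,491,28,92,30),u,v)
cv2.imwrite("pics/s7.png",cv2.resize(d["frame"][v-60:v+75,max(u-90,0):u+90],(800,600)))
E
```

```text
[ 419.88415865 -349.7915498    94.37209056] [ 3.13870553 -0.00446483  2.80742695] 25.952864280812005
oat [491.8  29.9  57.6  57.9]
1
oat [496.2  29.3  58.   62.2] 106 188
```

View pics/s7.png

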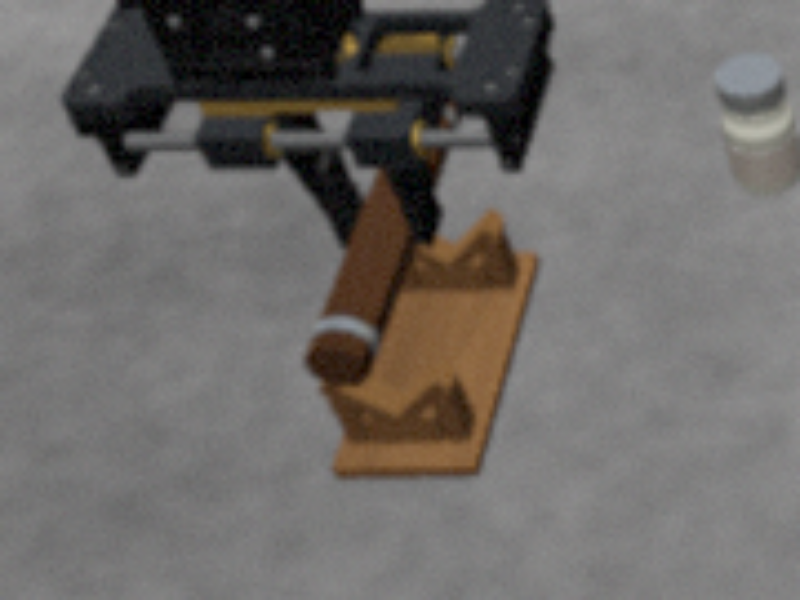

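Stack unchanged (oat at 492,30). The crop shows the muddler held level and parallel to the cradle; its leftward offset matches the parallax of its height. I'll lower it into the notches.

Call:
{"api": "step_arm", "payload": {
  "rows": "-0.07 -0.03 0.5 0 0 0 -1; 0 0 0.5 0 0 0 -1; 0 0 0.3 0 0 0 -1; 0 0 0.2 0 0 0 -1; 0 0 0 0 0 0 -1; 0 0 0 0 0 0 -1"
}}

```text
t: 58.52
eef_pos: [423.1, -352.6, 51.4]
eef_rot: [3.142, -0.0, 2.808]
wrist_force: [-0.2, -1.2, -1.5]
gripper_width: 25.9
finger_force: 30.0
```

Call:
{"api": "step_arm", "payload": {
  "rows": "0 0 0.15 0 0 0 -1; 0 0 0.1 0 0 0 -1; 0 0 0 0 0 0 -1; 0 0 0 0 0 0 -1"
}}

```text
t: 58.85
eef_pos: [423.3, -353.6, 44.1]
eef_rot: [-3.14, 0.001, 2.808]
wrist_force: [-0.1, -1.8, -0.4]
gripper_width: 25.7
finger_force: 30.0
```

Call:
{"api": "step_arm", "payload": {
  "rows": "0 0 0.06 0 0 0 -1; 0 0 0 0 0 0 -1; 0 0 0 0 0 0 0; 0 0 0 0 0 0 0; 0 0 0 0 0 0 0; 0 0 0 0 0 0 0; 0 0 0 0 0 0 0; 0 0 0 0 0 0 0; 0 0 -0.4 0 0 0 0; 0 0 -0.8 0 0 0 0; 0 0 -0.8 0 0 0 0; 0 0 -0.8 0 0 0 0"
}}

```text
t: 59.85
eef_pos: [422.6, -352.2, 126.4]
eef_rot: [3.141, -0.001, 2.808]
wrist_force: [0.4, -1.0, -0.0]
gripper_width: 43.8
finger_force: 0.0
```

Call:
{"api": "step_arm", "payload": {
  "rows": "0 0 -1 0 0 0 0; 0 0 -1 0 0 0 0; 0.9 0.8 0 0 0 0 0; 0.9 0.8 0 0 0 0 0; 0.3 0.9 0 0 0 0 0; 0.3 0.9 0 0 0 0 0; 0 0 0 0 0 0 0; 0 0 0 0 0 0 0"
}}

```text
t: 60.52
eef_pos: [387.9, -231.3, 186.1]
eef_rot: [3.141, -0.0, 2.81]
wrist_force: [0.7, -1.0, 0.3]
gripper_width: 43.5
finger_force: 0.0
```

```bash
python3 - <<'E'
from h import *
s=read_state(); print(s["eef_pos"],s["t"])
for n in("scene","top"):
    d=grab(n); P=cloud(d)
    try: print(n,"oat",disc(d,491,28,92,30))
    except Exception as e: print("hidden")
    m=(P[...,2]>50)&(P[...,2]<72)&(abs(P[...,0]-422)<110)&(abs(P[...,1]+351)<70); print(m.sum())
    if m.sum()>50: q=P[m]; print("mud",cv2.minAreaRect(q[:,:2].astype(np.float32)),np.percentile(q[:,2],[50,90]))
    if n=="scene":
        u,v=map(int,pix(d,(422,-351,60))); a=d["frame"][v-55:v+65,u-80:u+80]; u,v=map(int,pix(d,(491,28,50))); b=d["frame"][v-60:v+60,u-80:u+80]
        cv2.imwrite("pics/s8.png",cv2.resize(np.hstack([a,b]),(800,300),interpolation=cv2.INTER_CUBIC))
E
```

```text
[ 387.94686481 -231.31227376  186.05180148] 60.5167
scene oat [496.5  29.4  58.2  62.4]
909
mud ((425.2984313964844, -352.990478515625), (61.97261428833008, 183.0849609375), 71.49553680419922) [58.92658557 62.27244369]
top oat [491.7  30.   57.8  58. ]
163
mud ((487.87689208984375, -381.56402587890625), (52.05063247680664, 27.877952575683594), 8.088173866271973) [59.26633974 63.16925879]
```

View pics/s8.png

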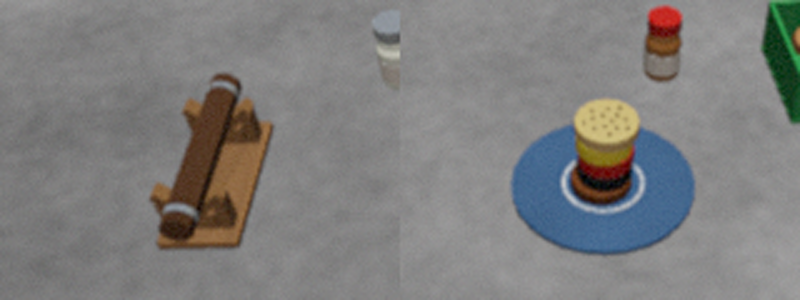

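The left crop shows the muddler level in both notches, with its top near 61 mm. The right crop shows the full stack centred, seeds up. I'll check the caddy and hand in.

```bash
python3 - <<'E'
from h import *
d=grab("top"); c=[x for x in shells(d,420,326,45,(14,50)) if x[1]>60]; print(c)
if len(c)>=3: print(ctrl.job_done())
E
```

```text
[(array([433., 298.,  22.]), np.int32(235), np.float64(42.0)), (array([406., 346.,  22.]), np.int32(180), np.float64(34.0)), (array([383., 319.,  22.]), np.int32(66), np.float64(35.0))]
the job is handed in; nothing more can be done
None
```

I handed the job in at about 61 s. In the last camera checks the shells were in the caddy, the stack was centred on the plate with the oat round seeds up, and the muddler lay level in both notches; no verdict was returned.

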